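# Swing-test hung power modules and take down the rattlers

### The arm

A 7-joint arm with a two-finger parallel gripper is mounted at the origin on a cart in front of the work surface, level with it; the furniture and walls round the work are solid. World frame = base frame: x ahead of the robot, y to its left, z up, the work surface at z = 0. Lengths are in mm, angles in rad, forces in N, time in s.
With the tool pointing down it reaches from about 425 to 950 mm from the base axis. Payload 16.7 kg.
Tool frame: the origin (TCP) lies at the very end of the fingers, on their centre line; the grasp point (between the pads) lies 19 mm behind it (pinch_z is the z of the grasp point in the tool frame, in mm); z points along the fingers, y is the line along which they close (so a half turn about z gives the same grasp; the last joint's range is limited). The gripper opens to 94 mm and grips with 3 to 60 N. Pads are 16 mm wide; open, the fingers measure 119 mm over their backs; the gripper's body (75 mm by 177 mm) begins 78 mm behind the grasp point.
Start: joints at [1.159, 0.426, 0.074, 1.606, -0.034, 1.111, -0.067], TCP at [175.325, -651.794, 205.467] pointing down, gripper open.
Joint ranges: [-2.85, 2.85], [-0.5, 2.14], [-1.23, 1.37], [0.21, 2.46], [-1.02, 4.16], [0.16, 2.05], [-2.73, 2.73]. Speed limits (rad/s): [1.89, 1.89, 2.39, 2.39, 3.01, 3.01, 3.01].

### API

Orientations are given as a unit quaternion [w, x, y, z].
In Python, from cell import * gives the robot as it stands. The module is installed in compiled form; this text tells all that it offers.
- The arm moves only by the tool play_rows, never from a script. Its argument "deltas" is a list of rows, each an object of numbers: "x", "y", "z": the shift along the world's x, y, z each as a share of 0.2 m, from -1 to 1; "ax", "ay", "az": the turn, a rotation vector about the world's x, y, z each as a share of 90 degrees, from -1 to 1; "claw": the opening, from 0 (shut) to 1 (fully open). In form: [{"x": .., "y": .., "z": .., "ax": .., "ay": .., "az": .., "claw": ..}, ...]. A call has 1 to 8 rows; each row is the pose to reach, as a shift and turn from the pose commanded when the call began; what a row does not reach only later rows make up. A row lasts 1/12 s, in which the tool goes at most 41.7 mm and 7.16 degrees, less where a joint would pass 70% of its speed; a pose out of reach is approached as far as the arm can. A call with a number of a shift or a turn outside -1 to 1 is refused whole. A call with a gripper value outside its range is refused whole. The fingers move at their own pace and stop on an object; the grip force is fixed at half the most. Time passes only in rows, so rows that repeat a pose let the fingers close. It gives the time, the measured TCP pose, the force, the opening and the grip force at its end, in the units of the state.
- sense(): the state, without advancing time (a new reading comes with each control period).
- get_image(name): name is "scene" or "side" or "wrist"; returns (picture, depth): 420x560x3 uint8, blue, green, red; 420x560 float32, mm along the optical axis (not along the pixel's ray), 0 where there is no reading.
- camera_params(name): a dict with "camera_matrix" (3x3 intrinsics, pixels), "k1" (the pictures are not rectified: a ray, as slopes to the right and down, at radius r is drawn at 1 + k1 r^2 times it, then the intrinsics apply), "world_from_camera" (4x4, takes a point from camera to world coordinates); the wrist camera has in their place "tool_from_camera" (4x4, takes a point from camera to tool coordinates, whose origin is the TCP and whose axes are the flange's). Camera axes: x right, y down, z forward; pixel columns grow to the right and rows downward; lengths in mm; the calibration is good to about 2 mm. A picture is of the moment at which its call begins: read the wrist's pose just before it. camera_params takes no time and is no camera call.
- sign_off(): hands the job in; it is judged then, once.
Trained networks look in the newest picture that a camera, given by its name, has taken for a name from the list of things; names that differ only in an ending like _2 or _b are one class to them, and where a whole thing is asked for, a point or a joint stands for the part that bears it (a point fixed in the world has none). Each returns a list of dicts, best first, with "confidence" (0 to 1); they miss things now and then, are a little off and sometimes report something else, mostly with a low value. They report only what shows in the picture. A call takes as long as a camera call. They do not tell look-alikes from the thing itself.
- look_for(name, camera): "at" ([row, column] in pixels, amid what is visible of it).
The state is a dict: "time_s": time; "qpos": joint angles; "dq": joint speeds; "effort": joint torques, N m; "tcp_pos": TCP position; "tool_rot": TCP orientation; "contact_force": force on the tool from outside, world axes, zero at the start; "wrist_torque": the same for the moment, N m; "gripper_width": opening from 0.0 (shut) to 1.0 (fully open); "grasp_force": force on a finger pad.
Only numpy, scipy, OpenCV 4.12 (cv2) and the standard library are available. Lean on these libraries where they do the work, as an engineer would, in place of code of your own. Each camera call takes 0.05 s, during which the arm holds its last target. There are 200 camera calls.

### The job

Some of the four sealed power modules hanging on the test board have a core that has come loose inside: working along the row from the left, push each one about 30 degrees over to either side on its screw, hold it there for half a second so that a loose core slides across, and ease it back; a sound module hangs straight again, a bad one stays hanging clearly crooked. Then take every crooked module off its screw (lift it until the screw head sits in the wide part of the keyhole, pull it off) and set it down inside the blue tray without dropping it. Leave the sound ones hanging straight on their screws and do not disturb the other things on the bench.

Things in the scene. Friction and masses are not known exactly. Their poses are not given: they have to be found in the camera images.
- board: Soak-test board: a fixed upright grey sheet-steel panel, 500 mm wide, 175 mm high, with rear feet; it stands across the bench and may be turned some degrees. Origin: bottom middle of its front face; +x points into the board, away from the robot and square to its face, +y to the left along it, +z up. Four screws stand out of the front face, 130 mm apart, all 150 mm above the bench.
- screw_1 (a point): Screw 1 (first from the left): point on the axis of its bare shank, 3.5 mm in front of the board's face. Shank 6.4 mm in diameter, 7 mm free length square to the board, then a pan head 14 mm in diameter and 4.5 mm thick (so the screw ends 11.5 mm in front of the face).
- screw_2 (a point): Screw 2 (second from the left): point on the axis of its bare shank, 3.5 mm in front of the board's face. Shank 6.4 mm in diameter, 7 mm free length square to the board, then a pan head 14 mm in diameter and 4.5 mm thick (so the screw ends 11.5 mm in front of the face).
- screw_3 (a point): Screw 3 (third from the left): point on the axis of its bare shank, 3.5 mm in front of the board's face. Shank 6.4 mm in diameter, 7 mm free length square to the board, then a pan head 14 mm in diameter and 4.5 mm thick (so the screw ends 11.5 mm in front of the face).
- screw_4 (a point): Screw 4 (rightmost): point on the axis of its bare shank, 3.5 mm in front of the board's face. Shank 6.4 mm in diameter, 7 mm free length square to the board, then a pan head 14 mm in diameter and 4.5 mm thick (so the screw ends 11.5 mm in front of the face).
- module_1: Sealed power module 1 (first from the left), hung on screw 1, about 0.29 kg. Case 60 mm wide (y), 37 mm deep (x), 60 mm high (z), flat underside; connector 9 mm proud in front. Origin: middle of the underside; x from front to back, y to the left, z up. Its heavy core is fixed if sound; a loose one slides 20 mm to either side when tilted over 10 degrees; it then hangs some 15 degrees crooked.
- module_2: Sealed power module 2 (second from the left), hung on screw 2, about 0.29 kg. Case 60 mm wide (y), 37 mm deep (x), 60 mm high (z), flat underside; connector 9 mm proud in front. Origin: middle of the underside; x from front to back, y to the left, z up. Its heavy core is fixed if sound; a loose one slides 20 mm to either side when tilted over 10 degrees; it then hangs some 15 degrees crooked.
- module_3: Sealed power module 3 (third from the left), hung on screw 3, about 0.29 kg. Case 60 mm wide (y), 37 mm deep (x), 60 mm high (z), flat underside; connector 9 mm proud in front. Origin: middle of the underside; x from front to back, y to the left, z up. Its heavy core is fixed if sound; a loose one slides 20 mm to either side when tilted over 10 degrees; it then hangs some 15 degrees crooked.
- module_4: Sealed power module 4 (rightmost), hung on screw 4, about 0.29 kg. Case 60 mm wide (y), 37 mm deep (x), 60 mm high (z), flat underside; connector 9 mm proud in front. Origin: middle of the underside; x from front to back, y to the left, z up. Its heavy core is fixed if sound; a loose one slides 20 mm to either side when tilted over 10 degrees; it then hangs some 15 degrees crooked.
- keyhole_1 (a point): Hanging point of module 1, where the screw shank sits in its keyhole plate: 84 mm above the underside, 17 mm behind the origin. Plate 3 mm thick, 40 mm wide, flush with the case's back (4 mm off the board), top 98 mm above the underside. A 10 mm slot runs down from it into a 20 mm entry hole: lift 14 mm (12 to 16) along the module's z, then pull 15 mm or more off the board. It swings on the screw.
- keyhole_2 (a point): Hanging point of module 2, where the screw shank sits in its keyhole plate: 84 mm above the underside, 17 mm behind the origin. Plate 3 mm thick, 40 mm wide, flush with the case's back (4 mm off the board), top 98 mm above the underside. A 10 mm slot runs down from it into a 20 mm entry hole: lift 14 mm (12 to 16) along the module's z, then pull 15 mm or more off the board. It swings on the screw.
- keyhole_3 (a point): Hanging point of module 3, where the screw shank sits in its keyhole plate: 84 mm above the underside, 17 mm behind the origin. Plate 3 mm thick, 40 mm wide, flush with the case's back (4 mm off the board), top 98 mm above the underside. A 10 mm slot runs down from it into a 20 mm entry hole: lift 14 mm (12 to 16) along the module's z, then pull 15 mm or more off the board. It swings on the screw.
- keyhole_4 (a point): Hanging point of module 4, where the screw shank sits in its keyhole plate: 84 mm above the underside, 17 mm behind the origin. Plate 3 mm thick, 40 mm wide, flush with the case's back (4 mm off the board), top 98 mm above the underside. A 10 mm slot runs down from it into a 20 mm entry hole: lift 14 mm (12 to 16) along the module's z, then pull 15 mm or more off the board. It swings on the screw.
- tray: Blue open plastic tray for rejects, 155 x 250 x 36 mm, walls and floor 4 mm, it does not move, longer along its y. Origin: middle of its underside.
- pen_pot: Yellow can full of pens, 83 mm across, 140 mm tall; bystander, origin at the middle of its underside.
- spool: Spool of solder wire, 53 mm across, 32 mm high; bystander, origin at the middle of its underside.
- tape: Roll of black tape lying flat, 67 mm across, 18 mm high; bystander, origin at the middle of its underside.
- jar: Small white jar with blue lid, 63 mm across, 53 mm high; bystander, origin at the middle of its underside.
- driver: Small yellow-handled screwdriver, 161 mm long, 12 mm thick, lying along the foot of the board under the modules; bystander, origin at its middle on the bench.
Mind the look-alikes: they are no part of the job. Leave any green, turquoise or white look-alike of the module_2 alone.

How it is judged (in metres and radians):
On the way, in this order (a step that is already met when the one before it is completed fails the run):
1. module 1 (first from the left) has been swung at least 24 degrees from upright and held there for 0.2 s (angle between module_1's own z axis and vertical above 0.42 rad), for 0.2 s.
2. module 2 (second from the left) has been swung at least 24 degrees from upright and held there for 0.2 s (angle between module_2's own z axis and vertical above 0.42 rad), for 0.2 s.
3. module 3 (third from the left) has been swung at least 24 degrees from upright and held there for 0.2 s (angle between module_3's own z axis and vertical above 0.42 rad), for 0.2 s.
4. module 4 (rightmost) has been swung at least 24 degrees from upright and held there for 0.2 s (angle between module_4's own z axis and vertical above 0.42 rad), for 0.2 s.
At the end, for the whole second after the job is handed in: The two sound modules hang on their own screws (hanging point within 10 mm of the screw point) within 6 degrees of straight; the two with loose cores are inside the blue tray, standing or lying, within its outline and with the underside at most 45 mm up; all at rest (((distance between keyhole_1 and screw_1 below 0.01 m and angle between module_1's own z axis and vertical below 0.11 rad) or (x of module_1 in the frame of tray between -0.075 and 0.075 m and y of module_1 in the frame of tray between -0.122 and 0.122 m and z of module_1 in the frame of tray below 0.045 m and x of keyhole_1 in the frame of tray between -0.085 and 0.085 m and y of keyhole_1 in the frame of tray between -0.13 and 0.13 m)) and ((distance between keyhole_2 and screw_2 below 0.01 m and angle between module_2's own z axis and vertical below 0.11 rad) or (x of module_2 in the frame of tray between -0.075 and 0.075 m and y of module_2 in the frame of tray between -0.122 and 0.122 m and z of module_2 in the frame of tray below 0.045 m and x of keyhole_2 in the frame of tray between -0.085 and 0.085 m and y of keyhole_2 in the frame of tray between -0.13 and 0.13 m)) and ((distance between keyhole_3 and screw_3 below 0.01 m and angle between module_3's own z axis and vertical below 0.11 rad) or (x of module_3 in the frame of tray between -0.075 and 0.075 m and y of module_3 in the frame of tray between -0.122 and 0.122 m and z of module_3 in the frame of tray below 0.045 m and x of keyhole_3 in the frame of tray between -0.085 and 0.085 m and y of keyhole_3 in the frame of tray between -0.13 and 0.13 m)) and ((distance between keyhole_4 and screw_4 below 0.01 m and angle between module_4's own z axis and vertical below 0.11 rad) or (x of module_4 in the frame of tray between -0.075 and 0.075 m and y of module_4 in the frame of tray between -0.122 and 0.122 m and z of module_4 in the frame of tray below 0.045 m and x of keyhole_4 in the frame of tray between -0.085 and 0.085 m and y of keyhole_4 in the frame of tray between -0.13 and 0.13 m)) and height (world z) of any of module_1, module_2, module_3 below 0.05 m and height (world z) of any of module_1, module_2, module_3 above 0.05 m and height (world z) of any of module_1, module_2, module_4 below 0.05 m and height (world z) of any of module_1, module_2, module_4 above 0.05 m and height (world z) of any of module_1, module_3, module_4 below 0.05 m and height (world z) of any of module_1, module_3, module_4 above 0.05 m and height (world z) of any of module_2, module_3, module_4 below 0.05 m and height (world z) of any of module_2, module_3, module_4 above 0.05 m and linear speed of each of module_1, module_2, module_3, module_4 below 0.03 m/s and angular speed of each of module_1, module_2, module_3, module_4 below 0.3 rad/s); the robot touches nothing.
It fails at once if one of the screwdriver, pen pot, solder spool, tape roll and jar moved more than 30 mm (distance of any of driver, pen_pot, spool, tape, jar from where it was at the start of the episode above 0.03 m).
It fails at once if a module dropped or swung wildly (faster than 1 m/s while not held) ((linear speed of module_1 above 1 m/s and contact force between module_1 and the fingers below 0.05 N) or (linear speed of module_2 above 1 m/s and contact force between module_2 and the fingers below 0.05 N) or (linear speed of module_3 above 1 m/s and contact force between module_3 and the fingers below 0.05 N) or (linear speed of module_4 above 1 m/s and contact force between module_4 and the fingers below 0.05 N)).
It also fails if it takes over 72 s, if anything falls off the work surface, if the arm or the gripper's body presses on something with over 40 N, if the wrist force passes 120 N, or if a joint passes its speed limit or range.

## Working session

There is one attempt and no reset: what is moved stays moved. The work goes in short steps, Python scripts to look and compute and a tool call to move; the robot and the scene stay as the last step left them, time stands still between calls to the robot, and variables do not carry over. Pictures are saved under pics/ and viewed, at most 10 in all, crops included, and the job is handed in when it is done.

Besides the shell and the picture viewer there is one more tool, called after ">>>" as name(argument=value, ...), one argument or row to a line, values as JSON. play_rows: Moves the arm, as the interface text tells. Its arguments: {"type":"object","properties":{"deltas":{"type":"array"}},"required":["deltas"]}

```bash
mkdir -p pics; cat > h.py <<'E'
from cell import *
import numpy as np, cv2
from scipy.spatial.transform import Rotation as R
def R_(q): return R.from_quat([q[1],q[2],q[3],q[0]])
def pose():
    s=sense(); T=np.eye(4); T[:3,:3]=R_(s["tool_rot"]).as_matrix(); T[:3,3]=s["tcp_pos"]; return T
def wfc(name):
    p=camera_params(name)
    return pose()@np.array(p["tool_from_camera"]) if name=="wrist" else np.array(p["world_from_camera"])
def cloud(name,d):
    p=camera_params(name);K=np.array(p["camera_matrix"]);h,w=d.shape
    v,u=np.mgrid[:h,:w]
    return ray(name,u,v)*d[...,None]
def ray(name,u,v):
    p=camera_params(name);K=np.array(p["camera_matrix"])
    x=(np.asarray(u,float)-K[0,2])/K[0,0];y=(np.asarray(v,float)-K[1,2])/K[1,1]
    a,b=x.copy(),y.copy()
    for _ in range(8):
        f=1+p["k1"]*(a*a+b*b);a=x/f;b=y/f
    return np.stack([a,b,np.ones_like(a)],-1)
def wcloud(name):
    T=wfc(name);im,d=get_image(name);c=cloud(name,d)
    W=c@T[:3,:3].T+T[:3,3];W[d==0]=np.nan
    return im,W
E
python3 - <<'E'
from h import *
print(sense())
ims=[]
for n in ("scene","side","wrist"):
    p=camera_params(n);T=wfc(n);print(n,np.round(T,3).tolist(),np.array(p["camera_matrix"]).tolist(),p["k1"])
    im,W=wcloud(n);cv2.imwrite(f"pics/{n}0.png",im);np.save(f"{n}0.npy",W);ims.append(im)
    for t in ("module_1","screw_1","tray","driver","board","jar","spool","tape","pen_pot"):
        try:
            for r in look_for(t,n)[:6]:
                a=r["at"];print(t,np.round(a),round(r["confidence"],2),np.round(W[int(a[0]),int(a[1])]))
        except Exception as e: print(t,e)
E
```

```text
{'time_s': 0.0, 'qpos': array([ 1.15850402,  0.42671184,  0.0738636 ,  1.60659678, -0.03409508,
        1.11080067, -0.06708576]), 'dq': array([ 7.31366892e-05,  1.01632249e-03,  4.67502780e-04, -1.82196465e-03,
       -9.33457495e-05,  4.92311145e-04,  3.93593987e-04]), 'effort': array([-2.46403375e-03, -9.35831165e+01,  3.66571091e+00, -4.54206061e+01,
       -4.89451631e-02,  2.01229710e-02,  1.98222065e-04]), 'tcp_pos': array([ 175.19851936, -651.41824835,  204.79396446]), 'tool_rot': array([-6.14428266e-04,  9.91381478e-01,  1.31005229e-01, -1.32128363e-04]), 'contact_force': array([-0.83209688,  0.22664524, -0.3283516 ]), 'wrist_torque': array([ 0.04310786, -0.01954766,  0.03953396]), 'grasp_force': 0.0, 'gripper_width': 1.0014510510512384}
scene [[-0.681, -0.291, 0.672, -307.773], [-0.732, 0.269, -0.626, 727.592], [0.001, -0.918, -0.396, 607.818], [0.0, 0.0, 0.0, 1.0]] [[459.3869879981737, 0.0, 273.3050008429172], [0.0, 459.3869879981737, 207.15509010448736], [0.0, 0.0, 1.0]] -0.02098921279926598
module_1 [216. 230.] 0.97 [589.  50. 103.]
module_1 [199. 265.] 0.97 [580. -64. 1
[... 1140 characters left out ...]
.] 0.58 [617. -64. 123.]
screw_1 [184. 233.] 0.26 [593. 164. 120.]
screw_1 [304. 334.] 0.21 [ 359. -347.   29.]
tray [244. 232.] 0.7 [446.  65.   4.]
tray [234. 288.] 0.18 [583. -66.   8.]
driver [198. 294.] 0.32 [626. -55. 122.]
board [198. 293.] 0.83 [625. -55. 127.]
board [307. 333.] 0.32 [ 347. -353.   32.]
spool [307. 333.] 0.69 [ 349. -349.   31.]
spool [200. 291.] 0.67 [626. -44. 115.]
pen_pot [271. 378.] 0.79 [ 477. -418.   97.]
wrist [[0.26, -0.935, -0.243, 246.833], [-0.966, -0.252, -0.065, -632.763], [-0.0, 0.251, -0.968, 383.855], [0.0, 0.0, 0.0, 1.0]] [[373.6881948679952, 0.0, 281.6320045741775], [0.0, 373.6881948679952, 213.80245200254308], [0.0, 0.0, 1.0]] -0.08008798300523763
```

```bash
python3 - <<'E'
from h import *
s=cv2.imread("pics/scene0.png")[130:350,100:420]; cv2.imwrite("pics/a.png",cv2.resize(s,(800,550),interpolation=cv2.INTER_CUBIC))
s=cv2.imread("pics/side0.png")[140:340,180:440]; cv2.imwrite("pics/b.png",cv2.resize(s,(780,600),interpolation=cv2.INTER_CUBIC))
# board plane
P=[]
for n in("scene","side"):
    W=np.load(n+"0.npy").reshape(-1,3);im=cv2.imread(f"pics/{n}0.png").reshape(-1,3).astype(int)
    m=(W[:,0]>540)&(W[:,0]<680)&(W[:,1]>-320)&(W[:,1]<330)&(W[:,2]>60)&(W[:,2]<170)&(np.ptp(im,1)<30)
    Q=W[m]
    best=0
    rng=np.random.default_rng(0)
    for _ in range(500):
        a,b=Q[rng.choice(len(Q),2,0)]
        if abs(a[1]-b[1])<80: continue
        k=(a[0]-b[0])/(a[1]-b[1]);c=a[0]-k*a[1]
        if abs(k)>.4: continue
        i=np.abs(Q[:,0]-k*Q[:,1]-c)<2.5
        if i.sum()>best: best=i.sum();I=i
    k,c=np.polyfit(Q[I,1],Q[I,0],1);print(n,"board x=",k,"y+",c,I.sum(),len(Q),"yrange",np.percentile(Q[I,1],[0,1,99,100]),np.percentile(Q[I,2],[1,99]))
E
```

```text
scene board x= 0.03544066781718585 y+ 624.7592298802534 2413 5819 yrange [-275.58822436 -267.10423462  222.48561709  225.08683454] [ 61.66101703 169.2497303 ]
side board x= 0.03583843333116957 y+ 625.0780775578769 1332 4154 yrange [-279.89619611 -276.71766712  213.60691022  220.61946453] [ 62.35664932 169.36037181]
```

View pics/a.png

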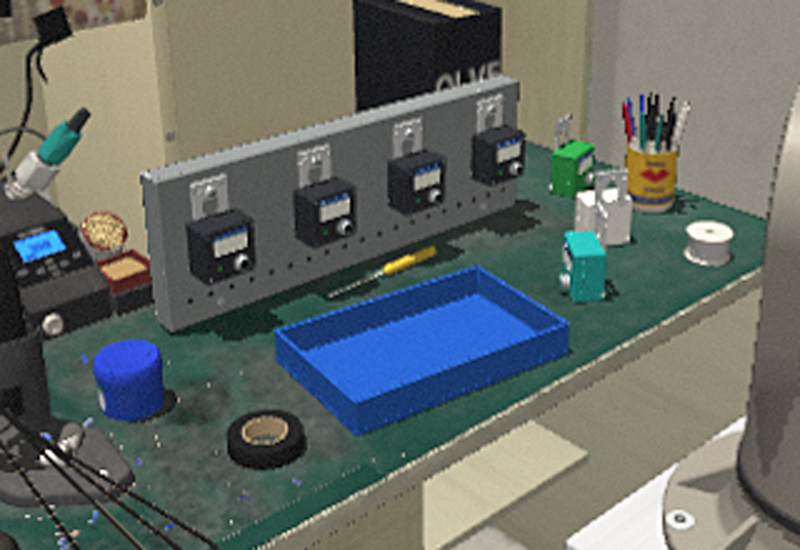

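View pics/b.png

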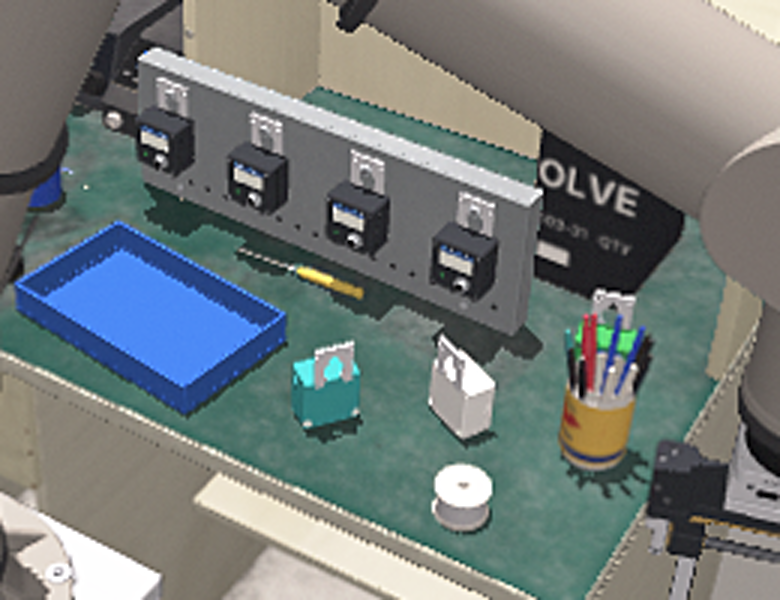

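Six module-like things show. The four black ones on the board (picture a at about (222,245), (327,208), (417,182), (498,153)) are modules 1–4 from the left. The turquoise (585,265), white (603,217) and green (573,167) ones stand on the bench and are look-alikes, so I leave them alone. The jar, tape, spool, pot and driver are clear of the work.

```bash
cat >> h.py <<'E'
PSI=np.arctan(-0.0356); N=np.array([np.cos(PSI),np.sin(PSI),0]); L=np.array([-np.sin(PSI),np.cos(PSI),0])
O=np.array([625.,0,0])   # point on board face
def tb(W): D=W-O; return np.stack([D@N,D@L,D[...,2]],-1)
def tilt(t,roll=0): # tool orientation: yaw with board, tilted t deg forward, roll about board normal
    return R.from_rotvec(N*np.radians(roll))*R.from_euler("z",PSI)*R.from_euler("y",-t,degrees=True)*R.from_matrix(np.diag([1,-1,-1]))
def delta(p,Rt): # shares to reach
    s=sense();d=(np.array(p)-s["tcp_pos"])/200;r=(Rt*R_(s["tool_rot"]).inv()).as_rotvec()/(np.pi/2)
    print("shift",np.round(d,4),"turn",np.round(r,4))
E
python3 - <<'E'
from h import *
for n in("scene","side"):
    W=np.load(n+"0.npy");im=cv2.imread(f"pics/{n}0.png").astype(int);B=tb(W)
    for nm,m in(("plate",(B[...,0]>-13)&(B[...,0]<-4)&(B[...,2]>132)&(B[...,2]<163)),("case",(B[...,0]>-44)&(B[...,0]<-34)&(B[...,2]>66)&(B[...,2]<126))):
        k,lab,st,ce=cv2.connectedComponentsWithStats(m.astype(np.uint8))
        for i in range(1,k):
            if st[i,4]>25:
                Q=B[lab==i];print(n,nm,st[i,4],"y",np.round(np.percentile(Q[:,1],[2,98]),1),"mid",round(np.percentile(Q[:,1],[2,98]).mean(),1),"x",np.round(np.median(Q[:,0]),1),"z",np.round(np.percentile(Q[:,2],[2,98]),1))
    m=(im[...,0]>120)&(im[...,0]-im[...,2]>80)&(W[...,0]<560)&(W[...,0]>300)&(abs(W[...,1])<250)
    Q=W[m];Q=Q[Q[:,2]>29].astype(np.float32);print(n,"tray",cv2.minAreaRect(Q[:,:2]),np.percentile(Q[:,2],98))
    y=(im[...,2]>130)&(im[...,2]-im[...,0]>70)&(im[...,1]>100)&(W[...,2]<25)&(W[...,0]>480)&(W[...,0]<640)
    print("driver",np.round(np.median(W[y],0)), "white/turq max z",[np.nanmax(W[(abs(W[...,0]-x)<50)&(abs(W[...,1]-yy)<50)][:,2]) for x,yy in((393,-150),(456,-290))])
delta([480,-460,340],tilt(45))
E
```

```text
scene plate 72 y [-239.8 -201.9] mid -220.9 x -7.2 z [133.5 162.1]
scene plate 87 y [-109.5  -70.6] mid -90.1 x -7.2 z [133.1 162.4]
scene plate 98 y [21.1 58.3] mid 39.7 x -7.4 z [133.6 162.7]
scene plate 117 y [149.3 188.5] mid 168.9 x -7.1 z [134.4 162.7]
scene case 36 y [-938.4 -922.6] mid -930.5 x -39.0 z [ 68.3 123.2]
scene case 251 y [-247.8 -190.8] mid -219.3 x -39.6 z [ 67.9 124.7]
scene case 291 y [-117.1  -60.4] mid -88.8 x -39.7 z [ 67.9 124.3]
scene case 360 y [10.1 68.3] mid 39.2 x -39.4 z [ 68.3 124.8]
scene case 427 y [141.8 198.3] mid 170.1 x -39.4 z [ 68.7 124.6]Traceback (most recent call last):
  File "<stdin>", line 10, in <module>
cv2.error: OpenCV(4.12.0) /io/opencv/modules/imgproc/src/convhull.cpp:143: error: (-215:Assertion failed) total >= 0 && (depth == CV_32F || depth == CV_32S) in function 'convexHull'
```

```bash
python3 - <<'E'
from h import *
for n in("scene","side"):
    W=np.load(n+"0.npy");im=cv2.imread(f"pics/{n}0.png").astype(int);B=tb(W)
    if n=="side":
        m=(B[...,0]>-13)&(B[...,0]<-4)&(B[...,2]>132)&(B[...,2]<163)
        k,lab,st,ce=cv2.connectedComponentsWithStats(m.astype(np.uint8))
        for i in range(1,k):
            if st[i,4]>25:
                Q=B[lab==i];print(n,"plate",np.round(np.percentile(Q[:,1],[2,98]),1),"mid",round(np.percentile(Q[:,1],[2,98]).mean(),1),"z",np.round(np.percentile(Q[:,2],[2,98]),1))
    m=(im[...,0]-im[...,2]>60)&(W[...,0]<560)&(W[...,0]>330)&(W[...,1]<220)&(W[...,1]>-120)&(im[...,0]>im[...,1]+40)
    Q=W[m];print(m.sum(),np.percentile(Q[:,2],[1,50,99]))
    Q=np.ascontiguousarray(Q[Q[:,2]>26][:,:2].astype(np.float32));print(n,"tray",cv2.minAreaRect(Q))
    y=(im[...,2]>130)&(im[...,2]-im[...,0]>70)&(im[...,1]>100)&(W[...,2]<25)&(W[...,0]>480)&(W[...,0]<640)
    print("driver",np.round(np.median(W[y],0)), "white/turq max z",[np.nanmax(W[(abs(W[...,0]-x)<50)&(abs(W[...,1]-yy)<50)][:,2]) for x,yy in((393,-150),(456,-290))])
delta([300,-460,340],tilt(45))
E
```

```text
4640 [ 0.59220308  7.98569169 36.42078299]
scene tray ((425.9114685058594, 58.81391906738281), (253.78448486328125, 160.52503967285156), 81.70620727539062)
driver [585. -60.   9.] white/turq max z [np.float64(98.21024301815459), np.float64(99.06992567343218)]
side plate [146.  186.7] mid 166.3 z [140.5 162.7]
side plate [16.3 54.2] mid 35.2 z [133.7 162.2]
side plate [-113.7  -76.4] mid -95.1 z [132.9 161.5]
side plate [-246.1 -204.9] mid -225.5 z [133.1 162.1]
3192 [-1.69101884  6.35248226 38.41637325]
side tray ((426.304931640625, 56.39939880371094), (256.14019775390625, 162.4534149169922), 81.62283325195312)
driver [587. -70.   8.] white/turq max z [np.float64(99.31640382742296), np.float64(100.91164672575542)]
shift [0.6233 0.9589 0.6727] turn [ 0.0568 -0.4985 -0.1801]
```

>>> play_rows(
  deltas=[
    {"x": 0.08, "y": 0.12, "z": 0.3, "ax": 0.007, "ay": -0.06, "az": -0.022},
    {"x": 0.16, "y": 0.25, "z": 0.5, "ax": 0.014, "ay": -0.12, "az": -0.045},
    {"x": 0.24, "y": 0.4, "z": 0.67, "ax": 0.021, "ay": -0.18, "az": -0.07},
    {"x": 0.32, "y": 0.52, "z": 0.67, "ax": 0.028, "ay": -0.25, "az": -0.09},
    {"x": 0.4, "y": 0.65, "z": 0.67, "ax": 0.035, "ay": -0.31, "az": -0.11},
    {"x": 0.48, "y": 0.76, "z": 0.67, "ax": 0.042, "ay": -0.37, "az": -0.135},
    {"x": 0.56, "y": 0.87, "z": 0.67, "ax": 0.05, "ay": -0.43, "az": -0.16},
    {"x": 0.62, "y": 0.96, "z": 0.67, "ax": 0.057, "ay": -0.4985, "az": -0.18},
  ],
)

```text
validation failed for argument at $.de...
```

>>> play_rows(
  deltas=[
    {"x": 0.12, "y": 0.24},
    {"x": 0.25, "y": 0.5},
    {"x": 0.38, "y": 0.75},
    {"x": 0.5, "y": 1.0},
    {"x": 0.5, "y": 1.0},
    {"x": 0.5, "y": 1.0},
  ],
)

```text
validation failed for argument at $.de...
```

>>> play_rows(
  deltas=[
    {"x": 0.06, "y": 0.25},
    {"x": 0.12, "y": 0.5},
    {"x": 0.18, "y": 0.75},
    {"x": 0.25, "y": 1.0},
    {"x": 0.25, "y": 1.0},
    {"x": 0.25, "y": 1.0},
  ],
)

```text
validation failed for argument at $.de...
```

>>> play_rows(
  deltas=[
    {"x": 0.08, "y": 0.12, "z": 0.3, "ax": 0.007, "ay": -0.06, "az": -0.022, "claw": 1},
    {"x": 0.16, "y": 0.25, "z": 0.5, "ax": 0.014, "ay": -0.12, "az": -0.045, "claw": 1},
    {"x": 0.24, "y": 0.4, "z": 0.67, "ax": 0.021, "ay": -0.18, "az": -0.07, "claw": 1},
    {"x": 0.32, "y": 0.52, "z": 0.67, "ax": 0.028, "ay": -0.25, "az": -0.09, "claw": 1},
    {"x": 0.4, "y": 0.65, "z": 0.67, "ax": 0.035, "ay": -0.31, "az": -0.11, "claw": 1},
    {"x": 0.48, "y": 0.76, "z": 0.67, "ax": 0.042, "ay": -0.37, "az": -0.135, "claw": 1},
    {"x": 0.56, "y": 0.87, "z": 0.67, "ax": 0.05, "ay": -0.43, "az": -0.16, "claw": 1},
    {"x": 0.62, "y": 0.96, "z": 0.67, "ax": 0.057, "ay": -0.4985, "az": -0.18, "claw": 1},
  ],
)

```text
time_s: 2.17
tcp_pos: [300.5, -458.6, 341.1]
tool_rot: [0.008, 0.923, -0.017, 0.385]
contact_force: [1.9, 0.3, -1.3]
gripper_width: 1.001
grasp_force: 0.0
```

>>> play_rows(
  deltas=[
    {"x": 0.12, "y": 0.24, "z": 0, "ax": 0, "ay": 0, "az": 0, "claw": 1},
    {"x": 0.25, "y": 0.5, "z": 0, "ax": 0, "ay": 0, "az": 0, "claw": 1},
    {"x": 0.38, "y": 0.75, "z": 0, "ax": 0, "ay": 0, "az": 0, "claw": 1},
    {"x": 0.5, "y": 1.0, "z": 0, "ax": 0, "ay": 0, "az": 0, "claw": 1},
    {"x": 0.5, "y": 1.0, "z": 0, "ax": 0, "ay": 0, "az": 0, "claw": 1},
    {"x": 0.5, "y": 1.0, "z": 0, "ax": 0, "ay": 0, "az": 0, "claw": 1},
  ],
)

```text
time_s: 2.67
tcp_pos: [400.5, -255.2, 339.4]
tool_rot: [0.007, 0.924, -0.015, 0.382]
contact_force: [1.3, -0.9, 1.6]
gripper_width: 1.0
grasp_force: 0.0
```

>>> play_rows(
  deltas=[
    {"x": 0.06, "y": 0.25, "z": 0, "ax": 0, "ay": 0, "az": 0, "claw": 1},
    {"x": 0.12, "y": 0.5, "z": 0, "ax": 0, "ay": 0, "az": 0, "claw": 1},
    {"x": 0.18, "y": 0.75, "z": 0, "ax": 0, "ay": 0, "az": 0, "claw": 1},
    {"x": 0.25, "y": 1.0, "z": 0, "ax": 0, "ay": 0, "az": 0, "claw": 1},
    {"x": 0.25, "y": 1.0, "z": 0, "ax": 0, "ay": 0, "az": 0, "claw": 1},
    {"x": 0.25, "y": 1.0, "z": 0, "ax": 0, "ay": 0, "az": 0, "claw": 1},
  ],
)

```text
time_s: 3.17
tcp_pos: [438.1, -92.0, 335.1]
tool_rot: [0.009, 0.927, -0.018, 0.375]
contact_force: [-0.6, -0.5, -1.2]
gripper_width: 0.999
grasp_force: 0.0
```

```bash
cat >> h.py <<'E'
SY=[168.,38.,-92.,-222.]
def report(name,tag=None,rows=True):
    T0=sense()["tcp_pos"]; im,W=wcloud(name)
    if tag: cv2.imwrite(f"pics/{tag}.png",im)
    B=tb(W)
    for i,y in enumerate(SY):
        m=(B[...,0]>-46)&(B[...,0]<-4)&(B[...,2]>60)&(B[...,2]<170)&(abs(B[...,1]-y)<75)
        k,lab,st,ce=cv2.connectedComponentsWithStats(m.astype(np.uint8))
        if k<2: print(i+1,"none");continue
        j=1+np.argmax(st[1:,4]);q=B[lab==j]
        pl=q[(q[:,0]>-13)&(q[:,2]>130)]; fr=q[q[:,0]<-33]
        pm=np.percentile(pl[:,1],[2,98]).mean() if len(pl)>20 else np.nan
        if len(fr)>30:
            (c,s,a)=cv2.minAreaRect(np.ascontiguousarray(fr[:,1:].astype(np.float32)));a=(a+45)%90-45
        else: c=s=(np.nan,)*2;a=np.nan
        print(name,i+1,st[j,4],"plate y %.1f topz %.1f"%(pm,np.percentile(q[:,2],99)),"case c",np.round(c,1),np.round(s,1),"ang %.1f"%a,"x front %.1f"%np.median(fr[:,0]) if len(fr) else "")
E
python3 - <<'E'
from h import *
get_image("wrist");get_image("wrist")
report("wrist","w1")
im,W=wcloud("wrist");B=tb(W);m=(abs(B[...,0])<8)&(B[...,2]>70)&(B[...,2]<170)&(B[...,1]<150)&(B[...,1]>-220);Q=W[m]
k,c=np.polyfit(Q[:,1],Q[:,0],1);i=abs(Q[:,0]-k*Q[:,1]-c)<3;print(np.polyfit(Q[i,1],Q[i,0],1),i.sum(),sense()["tcp_pos"],sense()["qpos"])
delta([480,130,200],tilt(45))
E
```

```text
wrist 1 2914 plate y 167.0 topz 162.6 case c [166.8  95.8] [60.6 61. ] ang -0.6 x front -39.0
wrist 2 2809 plate y 36.9 topz 162.7 case c [37.2 97.5] [59.2 57.1] ang 0.4 x front -39.0
wrist 3 2665 plate y -92.4 topz 163.0 case c [-92.5  95.9] [59.3 60. ] ang -0.3 x front -38.9
wrist 4 2818 plate y -222.5 topz 162.5 case c [-222.3   96.6] [58.3 60.2] ang -0.2 x front -39.1
[3.50311504e-02 6.25299482e+02] 9124 [438.19984009 -91.82213635 334.46220693] [ 0.71112069 -0.48915474 -0.37539711  2.4136775  -0.74901593  0.54054323
 -0.7718275 ]
shift [ 0.209   1.1091 -0.6723] turn [ 0.0006 -0.0121  0.001 ]
```

View pics/w1.png

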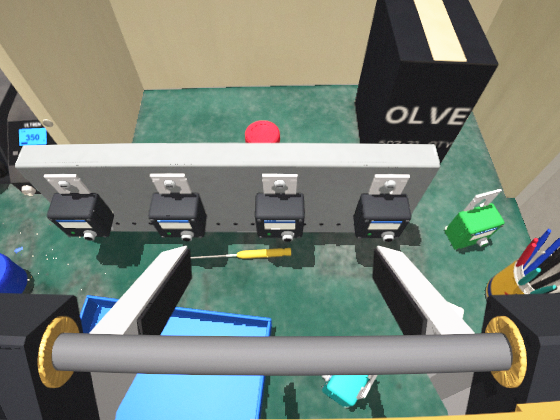

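The wrist view shows the four black modules hanging straight, with plates at about (67,185), (173,185), (281,185) and (388,185). The driver is below them at (245,255). The board fit agrees with the other cameras.

>>> play_rows(
  deltas=[
    {"x": 0.06, "y": 0.1, "z": -0.1, "ax": 0, "ay": 0, "az": 0, "claw": 1},
    {"x": 0.12, "y": 0.25, "z": -0.2, "ax": 0, "ay": 0, "az": 0, "claw": 1},
    {"x": 0.2, "y": 0.4, "z": -0.3, "ax": 0, "ay": 0, "az": 0, "claw": 1},
    {"x": 0.25, "y": 0.6, "z": -0.45, "ax": 0, "ay": 0, "az": 0, "claw": 1},
    {"x": 0.3, "y": 0.8, "z": -0.6, "ax": 0, "ay": 0, "az": 0, "claw": 1},
    {"x": 0.3, "y": 0.9, "z": -0.6, "ax": 0, "ay": 0, "az": 0, "claw": 1},
    {"x": 0.3, "y": 0.9, "z": -0.6, "ax": 0, "ay": 0, "az": 0, "claw": 1},
    {"x": 0.3, "y": 0.9, "z": -0.6, "ax": 0, "ay": 0, "az": 0, "claw": 1},
  ],
)

```text
time_s: 4.03
tcp_pos: [495.0, 76.8, 232.4]
tool_rot: [0.005, 0.928, -0.022, 0.371]
contact_force: [-0.9, -0.2, -0.6]
gripper_width: 1.003
grasp_force: 0.0
```

```bash
cat >> h.py <<'E'
SY=[167.,37.,-92.5,-222.5]
def tcp(i,back=0,t=45,roll=0,gx=-28,gz=98,lift=0):  # world TCP for grasping module i (1..4)
    tz=np.array([np.sin(np.radians(t)),0,-np.cos(np.radians(t))])
    b=np.array([gx,0,gz-150])+tz*(19-back)+np.array([0,0,lift])
    b=R.from_rotvec([np.radians(roll),0,0]).apply(b)
    return O+N*b[0]+L*(SY[i-1]+b[1])+np.array([0,0,150+b[2]])
E
python3 - <<'E'
from h import *
print(sense()["tcp_pos"],np.round(sense()["qpos"],2))
print(tcp(1,90),tcp(1));delta(tcp(1,90),tilt(45))
for i in (1,2,3,4): print(tcp(i),np.round((tcp(1)-tcp(1,90))/200,3),np.round((tcp(1,roll=-30)-tcp(1))/200,4))
E
```

```text
[495.02472492  76.77193887 232.40496043] [ 1.01 -0.42 -1.22  2.46 -1.02  0.16 -1.  ]
[552.78636438 169.67659648 148.20458146] [616.38568583 167.41246064  84.56497116]
shift [ 0.2888  0.4645 -0.421 ] turn [-0.0053 -0.0154  0.0053]
[616.38568583 167.41246064  84.56497116] [ 0.318 -0.011 -0.318] [-0.0058 -0.1635  0.0438]
[611.76061572  37.49476082  84.56497116] [ 0.318 -0.011 -0.318] [-0.0058 -0.1635  0.0438]
[607.15333434 -91.92325554  84.56497116] [ 0.318 -0.011 -0.318] [-0.0058 -0.1635  0.0438]
[ 602.52826422 -221.84095536   84.56497116] [ 0.318 -0.011 -0.318] [-0.0058 -0.1635  0.0438]
```

```bash
python3 - <<'E'
from h import *
delta(tcp(1,80,35),tilt(35)); print(tcp(1,80,35),(tcp(1,0,35)-tcp(1,80,35))/200,tcp(1,0,35))
for a in(6,12,18,24,30): print(a,np.round((tcp(1,0,35,roll=-a)-tcp(1,0,35))/200,4),np.round(-a/90*N,4))
E
```

```text
shift [ 0.3648  0.4618 -0.4222] turn [-0.0009  0.0956  0.0057]
[567.99315004 169.13523491 147.9682747 ] [ 0.22928533 -0.00816256 -0.32766082] [613.85021545 167.50272338  82.43611116]
6 [-0.0013 -0.0353  0.0019] [-0.0666  0.0024 -0.    ]
12 [-0.0025 -0.0702  0.0074] [-0.1332  0.0047 -0.    ]
18 [-0.0037 -0.1043  0.0165] [-0.1999  0.0071 -0.    ]
24 [-0.0049 -0.1373  0.0292] [-0.2665  0.0095 -0.    ]
30 [-0.006  -0.1688  0.0453] [-0.3331  0.0119 -0.    ]
```

>>> play_rows(
  deltas=[
    {"x": 0.05, "y": 0.08, "z": 0, "ax": 0, "ay": 0.02, "az": 0, "claw": 1},
    {"x": 0.1, "y": 0.2, "z": -0.05, "ax": 0, "ay": 0.05, "az": 0, "claw": 1},
    {"x": 0.2, "y": 0.32, "z": -0.15, "ax": 0, "ay": 0.08, "az": 0, "claw": 1},
    {"x": 0.3, "y": 0.42, "z": -0.28, "ax": 0, "ay": 0.096, "az": 0.006, "claw": 1},
    {"x": 0.365, "y": 0.462, "z": -0.4, "ax": -0.001, "ay": 0.096, "az": 0.006, "claw": 1},
    {"x": 0.365, "y": 0.462, "z": -0.42, "ax": -0.001, "ay": 0.096, "az": 0.006, "claw": 1},
    {"x": 0.365, "y": 0.462, "z": -0.42, "ax": -0.001, "ay": 0.096, "az": 0.006, "claw": 1},
    {"x": 0.365, "y": 0.462, "z": -0.42, "ax": -0.001, "ay": 0.096, "az": 0.006, "claw": 1},
  ],
)

```text
time_s: 4.7
tcp_pos: [480.9, 122.6, 194.6]
tool_rot: [-0.007, 0.96, -0.006, 0.28]
contact_force: [-1.2, -0.2, 0.2]
gripper_width: 0.999
grasp_force: 0.0
```

```bash
python3 - <<'E'
from h import *
print(np.round(sense()["qpos"],2));delta(tcp(1,80,35),tilt(35));delta(tcp(1,0,35),tilt(35))
E
```

```text
[ 0.77 -0.13 -1.23  2.37  0.38  0.33 -2.4 ]
shift [ 0.4353  0.2325 -0.2333] turn [-0.0115 -0.0278 -0.0179]
shift [ 0.6646  0.2243 -0.561 ] turn [-0.0115 -0.0278 -0.0179]
```

```bash
cat > kin.py <<'E'
from h import *
import itertools
from scipy.optimize import least_squares
s=sense()
D=[([1.15850402,0.42671184,0.0738636,1.60659678,-0.03409508,1.11080067,-0.06708576],[175.2,-651.4,204.8],[-6.1e-4,.99138,.131,-1.3e-4]),
([0.71112069,-0.48915474,-0.37539711,2.4136775,-0.74901593,0.54054323,-0.7718275],[438.2,-91.8,334.5],[.009,.927,-.018,.375]),
([1.01,-.42,-1.22,2.46,-1.02,.16,-1.0],[495,76.8,232.4],[.005,.928,-.022,.371]),
(list(s["qpos"]),list(s["tcp_pos"]),list(s["tool_rot"]))]
rz=lambda a:R.from_euler("z",a); ry=lambda a:R.from_euler("y",a)
def fk(q,S,p):
    b,g,h,a1,d3,a3,d5,a5,d7=p
    A=rz(b+S[0]*q[0]);x=np.array([0,0,h])+A.apply([a1,0,0])
    A=A*ry(q[1])*rz(S[1]*q[2]);x=x+A.apply([a3,0,d3])
    A=A*ry(q[3])*rz(S[2]*q[4]);x=x+A.apply([a5,0,d5])
    A=A*ry(q[5]);A=A*rz(S[3]*q[6]+g);x=x+A.apply([0,0,d7])
    return x,A
if __name__=="__main__":
    out=[]
    for S in itertools.product((1,-1),repeat=4):
        def ro(p): return np.concatenate([(fk(q,S,list(p)+[0]*7)[1].inv()*R_(t)).as_rotvec() for q,x,t in D])
        for b0 in(-2.5,-.15,1,2):
            for g0 in (0,1.6,3.1,-1.6):
                r=least_squares(ro,[b0,g0]);out.append((r.cost,S,r.x))
    out.sort(key=lambda o:o[0]);
    for o in out[:3]: print(o)
    c,S,bg=out[0]
    def po(p): return np.concatenate([fk(q,S,list(bg)+list(p))[0]-x for q,x,t in D])
    r=least_squares(po,[300,0,400,0,400,0,250]);print(S,np.round(r.x,1),np.round(r.fun,1))
E
python3 kin.py
```

```text
(np.float64(4.9651395689928885e-05), (-1, -1, -1, -1), array([-4.22704765e-04, -4.71455271e+00]))
(np.float64(4.965139568992928e-05), (-1, -1, -1, -1), array([-4.22706366e-04,  1.56863260e+00]))
(np.float64(4.9651395689930396e-05), (-1, -1, -1, -1), array([-4.22704583e-04,  1.56863260e+00]))
(-1, -1, -1, -1) [248.   52.7 457.9  54.6 427.4   2.3 249.5] [ 61.3  21.4  -4.3  17.2   6.9   2.7 -11.1  -8.4  -5.7  -8.8  12.    7.3]
```

```bash
cat > kin2.py <<'E'
from kin import *
S=(-1,)*4
def fk2(q,p):
    h,a1,b1,a3,b3,d3,a5,b5,d5,d7=p
    A=rz(-q[0]);x=np.array([0,0,h])+A.apply([a1,b1,0])
    A=A*ry(q[1])*rz(-q[2]);x=x+A.apply([a3,b3,d3])
    A=A*ry(q[3])*rz(-q[4]);x=x+A.apply([a5,b5,d5])
    A=A*ry(q[5]);A=A*rz(-q[6]+np.pi/2);x=x+A.apply([0,0,d7])
    return x,A
E
python3 - <<'E'
from kin2 import *
po=lambda p:np.concatenate([np.concatenate([fk2(q,p)[0]-x for q,x,t in D]),0.01*(np.array(p)-[300,0,0,0,0,400,0,0,400,300])])
r=least_squares(po,[300,0,0,0,0,400,0,0,400,300]);print(np.round(r.x,1),np.round(r.fun,1))
E
```

```text
[286.9  -2.8 -24.9   4.3 -37.3 546.    6.6  -1.6 499.7 350.3] [-0.1  0.  -0.   0.   0.3  0.4 -0.2 -0.2 -0.2  0.1  0.  -0.2 -0.1 -0.
 -0.2  0.  -0.4  1.5  0.1 -0.   1.   0.5]
```

```bash
cat >> kin2.py <<'E'
P=[286.9,-2.8,-24.9,4.3,-37.3,546.0,6.6,-1.6,499.7,350.3]
LO=np.array([-2.85,-.5,-1.23,.21,-1.02,.16,-2.73]);HI=np.array([2.85,2.14,1.37,2.46,4.16,2.05,2.73])
def ik(p,Rt,q0,w=0.02):
    def f(q):
        x,A=fk2(q,P);return np.concatenate([(x-p)/100,(A.inv()*Rt).as_rotvec()*3,w*(q-q0)])
    r=least_squares(f,np.clip(q0,LO+1e-3,HI-1e-3),bounds=(LO,HI));x,A=fk2(r.x,P)
    return r.x,np.linalg.norm(x-p),np.degrees(np.linalg.norm((A.inv()*Rt).as_rotvec()))
E
python3 - <<'E'
from kin2 import *
q=sense()["qpos"]
print("now",np.round(q,2))
def sh(n,p,Rt,q0,w=.02):
    a,e,o=ik(p,Rt,q0,w);print(n,np.round(a,2),"err %.1f %.1f"%(e,o));return a
a=q
for b in (80,40,0): a=sh(f"m1 back{b}",tcp(1,b,35),tilt(35),a)
for ro in(-10,-20,-30): a=sh(f"m1 roll{ro}",tcp(1,0,35,roll=ro),tilt(35,ro),a)
print("natural")
for t in (30,35,45):
  for i in(1,2,3,4):
    for ro in(0,-30,30): sh(f"t{t} m{i} {ro}",tcp(i,0,t,roll=ro),tilt(t,ro),np.array([-.1,.3,0,1.5,0,1,-1.6+0.]) if 0 else np.array([-.1,.3,0,1.5,0,1,0]),.005)
print("tray")
for t in(0,10,20,30):
  for y in(0,115): sh(f"tray t{t} y{y}",np.array([475+(.143*(y-58))+19*np.sin(np.radians(t)),y,30]),tilt(t),np.array([-.1,.3,0,1.5,0,1,0]),.005)
E
```

```text
now [ 0.77 -0.13 -1.23  2.37  0.38  0.33 -2.4 ]
m1 back80 [-1.51  0.28  1.02  2.33  0.59  0.17 -2.73] err 0.1 0.0
m1 back40 [-1.25  0.34  0.78  2.28  0.59  0.16 -2.73] err 4.6 1.9
m1 back0 [-1.06  0.4   0.6   2.22  0.6   0.16 -2.73] err 8.9 3.8
m1 roll-10 [-1.31  0.54  0.84  2.23  0.58  0.16 -2.73] err 2.4 1.0
m1 roll-20 [-1.41  0.64  0.91  2.21  0.59  0.24 -2.73] err 0.0 0.0
m1 roll-30 [-1.45  0.72  0.92  2.17  0.61  0.37 -2.72] err 0.0 0.0
natural
t30 m1 0 [-0.93  0.39  0.48  2.21  0.63  0.16 -2.73] err 0.0 0.0
t30 m1 -30 [-1.58  1.04  1.28  2.12 -0.63  0.47 -1.55] err 0.0 0.0
t30 m1 30 [ 0.23  0.4  -0.53  2.16 -1.02  0.16 -0.96] err 14.3 6.1
t30 m2 0 [-0.3   0.3   0.05  2.26  0.91  0.16 -2.73] err 2.5 1.0
t30 m2 -30 [-1.4   0.9   1.24  2.25 -0.76  0.25 -1.22] err 0.0 0.0
t30 m2 30 [ 0.77  0.49 -0.83  2.21 -1.02  0.16 -0.66] err 5.7 2.3
t30 m3 0 [-0.27  0.32  0.38  2.26 -1.02  0.16 -0.56] err 3.4 1.4
t30 m3 -30 [-0.99  0.57  0.92  2.3   1.05  0.16 -2.73] err 4.6 1.9
t30 m3 30 [ 0.95  0.51 -0.73  2.17 -1.02  0.33 -0.46] err 0.0 0.0
t30 m4 0 [ 0.43  0.35 -0.09  2.17 -0.83  0.17 -0.46
[... 1611 characters left out ...]
23.0 9.8
t45 m4 -30 [-0.68  0.48  1.02  2.21 -1.02  0.16 -0.29] err 41.4 17.8
t45 m4 30 [ 1.48  0.79 -1.07  2.17 -1.02  0.16 -0.12] err 1.8 0.8
tray
tray t0 y0 [-0.52  0.38  0.45  2.22 -0.3   0.6  -1.46] err 0.0 0.0
tray t0 y115 [-0.74  0.42  0.45  2.15 -0.31  0.62 -1.68] err 0.0 0.0
tray t10 y0 [-0.64  0.33  0.56  2.34 -0.42  0.36 -1.35] err 0.0 0.0
tray t10 y115 [-0.96  0.4   0.65  2.28 -0.44  0.41 -1.58] err 0.0 0.0
tray t20 y0 [-0.05  0.26 -0.17  2.44  0.89  0.16 -2.67] err 0.0 0.0
tray t20 y115 [-0.79  0.32  0.34  2.39  0.42  0.16 -2.49] err 0.0 0.0
tray t30 y0 [ 0.04  0.22 -0.25  2.45  0.97  0.16 -2.73] err 21.7 7.3
tray t30 y115 [-1.03  0.31  0.55  2.41  0.61  0.16 -2.73] err 18.9 6.7
```

```bash
python3 - <<'E'
from kin2 import *
q=sense()["qpos"]
def sh(n,p,Rt,q0,w=.02):
    a,e,o=ik(p,Rt,q0,w);print(n,np.round(a,2),"err %.1f %.1f"%(e,o));return a
for t in(15,20,25):
  a=q
  for i in(1,2,3,4):
    p=tcp(i,0,t)
    a=sh(f"t{t} push m{i} hi",p+L*50+[-40,0,110],tilt(t),a)
    a=sh(f"t{t} push m{i}",p+L*48,tilt(t),a)
    a=sh(f"t{t} push m{i} hi",p+L*50+[-40,0,110],tilt(t),a)
  for i in(1,2,3,4):
    for ro in (-15,):
      b=sh(f"t{t} grasp m{i} {ro}",tcp(i,70,t,roll=ro),tilt(t,ro),a)
      b=sh(f"t{t} grasp m{i} {ro}",tcp(i,0,t,roll=ro),tilt(t,ro),b)
E
```

```text
t15 push m1 hi [ 0.29  0.36 -1.    1.93  0.61  0.89 -2.62] err 0.0 0.0
t15 push m1 [ 0.07  0.51 -0.73  1.94  0.77  0.72 -2.73] err 0.0 0.0
t15 push m1 hi [ 0.17  0.31 -0.85  1.93  0.53  0.85 -2.56] err 0.0 0.0
t15 push m2 hi [ 0.43  0.22 -0.84  2.03  0.39  0.76 -2.23] err 0.0 0.0
t15 push m2 [ 0.27  0.43 -0.67  2.04  0.65  0.61 -2.45] err 0.0 0.0
t15 push m2 hi [ 0.38  0.21 -0.78  2.03  0.37  0.75 -2.21] err 0.0 0.0
t15 push m3 hi [ 0.62  0.18 -0.73  2.05  0.23  0.71 -1.85] err 0.0 0.0
t15 push m3 [ 0.43  0.39 -0.57  2.06  0.48  0.53 -2.07] err 0.0 0.0
t15 push m3 hi [ 0.54  0.17 -0.64  2.05  0.2   0.7  -1.83] err 0.0 0.0
t15 push m4 hi [ 0.75  0.2  -0.59  2.01  0.11  0.71 -1.5 ] err 0.0 0.0
t15 push m4 [ 0.59  0.41 -0.46  2.02  0.29  0.51 -1.65] err 0.0 0.0
t15 push m4 hi [ 0.69  0.19 -0.52  2.01  0.09  0.7  -1.48] err 0.0 0.0
t15 grasp m1 -15 [-0.16  0.38 -0.52  1.91  0.69  0.97 -2.64] err 0.0 0.0
t15 grasp m1 -15 [-0.17  0.48 -0.47  1.94  0.79  0.87 -2.71] err 0.0 0.0
t15 grasp m2 -15 [ 0.07  0.3  -0.52  2.02  0.68  0.85 -2.45] err 0.0 0.0
t15 grasp m2 -15 [ 0.05  0.41 -0.46  2.04
[... 2471 characters left out ...]
34 -0.    2.16 -0.36  0.23 -1.05] err 0.0 0.0
t25 push m4 hi [ 0.21  0.1   0.04  2.16 -0.21  0.47 -1.2 ] err 0.0 0.0
t25 grasp m1 -15 [-0.78  0.28  0.13  2.09  0.7   0.7  -2.73] err 0.0 0.0
t25 grasp m1 -15 [-0.86  0.42  0.3   2.09  0.7   0.53 -2.73] err 0.0 0.0
t25 grasp m2 -15 [-0.44  0.2   0.01  2.2   0.79  0.59 -2.62] err 0.0 0.0
t25 grasp m2 -15 [-0.48  0.34  0.12  2.2   0.92  0.45 -2.73] err 0.0 0.0
t25 grasp m3 -15 [-0.27  0.16  0.14  2.25  0.75  0.43 -2.33] err 0.0 0.0
t25 grasp m3 -15 [-0.32  0.33  0.24  2.24  0.9   0.28 -2.48] err 0.0 0.0
t25 grasp m4 -15 [-0.22  0.2   0.42  2.23  0.35  0.28 -1.69] err 0.0 0.0
t25 grasp m4 -15 [-0.03  0.35  0.24  2.19  0.58  0.16 -1.92] err 0.1 0.0
```

```bash
cat >> h.py <<'E'
def pp(i,lat,z=88,x=-22): return O+N*x+L*(SY[i-1]+lat)+np.array([0,0,z])
E
python3 - <<'E'
from h import *
delta(pp(1,50,200,-75),tilt(15)); print((pp(1,50)-pp(1,50,200,-75))/200,(pp(1,24)-pp(1,50))/200, pp(1,50))
E
```

```text
shift [0.3842 0.4844 0.0269] turn [-0.0066  0.1944 -0.0159]
[ 0.26483223 -0.00942803 -0.56      ] [-0.00462507 -0.1299177   0.        ] [610.73423707 217.64532618  88.        ]
```

>>> play_rows(
  deltas=[
    {"x": 0.05, "y": 0.06, "z": 0.05, "ax": 0, "ay": 0.03, "az": 0, "claw": 0},
    {"x": 0.12, "y": 0.15, "z": 0.05, "ax": -0.002, "ay": 0.08, "az": -0.005, "claw": 0},
    {"x": 0.2, "y": 0.25, "z": 0.05, "ax": -0.004, "ay": 0.13, "az": -0.01, "claw": 0},
    {"x": 0.28, "y": 0.35, "z": 0.04, "ax": -0.006, "ay": 0.17, "az": -0.013, "claw": 0},
    {"x": 0.35, "y": 0.44, "z": 0.03, "ax": -0.0066, "ay": 0.194, "az": -0.016, "claw": 0},
    {"x": 0.384, "y": 0.484, "z": 0.027, "ax": -0.0066, "ay": 0.194, "az": -0.016, "claw": 0},
    {"x": 0.384, "y": 0.484, "z": 0.027, "ax": -0.0066, "ay": 0.194, "az": -0.016, "claw": 0},
    {"x": 0.384, "y": 0.484, "z": 0.027, "ax": -0.0066, "ay": 0.194, "az": -0.016, "claw": 0},
  ],
)

```text
time_s: 5.37
tcp_pos: [557.1, 220.8, 199.3]
tool_rot: [0.001, 0.991, -0.017, 0.13]
contact_force: [-0.7, -0.4, 0.5]
gripper_width: 0.465
grasp_force: 0.0
```

```bash
python3 - <<'E'
from h import *
print(np.round(sense()["qpos"],2)); delta(pp(1,50,200,-75),tilt(15)); delta(pp(1,50),tilt(15))
E
```

```text
[ 0.36  0.37 -1.12  1.93  0.64  0.93 -2.67]
shift [ 0.0031 -0.0062  0.0036] turn [-0.0021 -0.0012 -0.0015]
shift [ 0.2679 -0.0157 -0.5564] turn [-0.0021 -0.0012 -0.0015]
```

>>> play_rows(
  deltas=[
    {"x": 0.03, "y": 0, "z": -0.1, "ax": 0, "ay": 0, "az": 0, "claw": 0},
    {"x": 0.08, "y": -0.004, "z": -0.22, "ax": 0, "ay": 0, "az": 0, "claw": 0},
    {"x": 0.14, "y": -0.008, "z": -0.35, "ax": 0, "ay": 0, "az": 0, "claw": 0},
    {"x": 0.2, "y": -0.012, "z": -0.46, "ax": -0.002, "ay": -0.001, "az": -0.001, "claw": 0},
    {"x": 0.268, "y": -0.016, "z": -0.556, "ax": -0.002, "ay": -0.001, "az": -0.001, "claw": 0},
    {"x": 0.268, "y": -0.016, "z": -0.556, "ax": -0.002, "ay": -0.001, "az": -0.001, "claw": 0},
    {"x": 0.268, "y": -0.016, "z": -0.556, "ax": -0.002, "ay": -0.001, "az": -0.001, "claw": 0},
  ],
)

```text
time_s: 5.95
tcp_pos: [610.3, 216.5, 89.4]
tool_rot: [0.003, 0.991, -0.018, 0.132]
contact_force: [-0.1, 0.5, 0.3]
gripper_width: 0.008
grasp_force: 0.0
```

>>> play_rows(
  deltas=[
    {"x": -0.001, "y": -0.03, "z": 0, "ax": 0, "ay": 0, "az": 0, "claw": 0},
    {"x": -0.002, "y": -0.06, "z": 0, "ax": 0, "ay": 0, "az": 0, "claw": 0},
    {"x": -0.003, "y": -0.085, "z": 0, "ax": 0, "ay": 0, "az": 0, "claw": 0},
    {"x": -0.004, "y": -0.11, "z": 0, "ax": 0, "ay": 0, "az": 0, "claw": 0},
    {"x": -0.005, "y": -0.13, "z": 0, "ax": 0, "ay": 0, "az": 0, "claw": 0},
    {"x": -0.005, "y": -0.13, "z": 0, "ax": 0, "ay": 0, "az": 0, "claw": 0},
    {"x": -0.005, "y": -0.13, "z": 0, "ax": 0, "ay": 0, "az": 0, "claw": 0},
    {"x": -0.005, "y": -0.13, "z": 0, "ax": 0, "ay": 0, "az": 0, "claw": 0},
  ],
)

```text
time_s: 6.62
tcp_pos: [610.4, 191.9, 89.8]
tool_rot: [0.003, 0.991, -0.018, 0.133]
contact_force: [1.0, 0.7, 0.0]
gripper_width: 0.003
grasp_force: 0.5
```

```bash
python3 - <<'E'
from h import *
print(sense()["gripper_width"],sense()["contact_force"])
report("wrist","w2");report("scene","s2")
delta(pp(1,24),tilt(15))
E
```

```text
0.0030811531315826173 [0.98328822 0.68715899 0.02931773]
wrist 1 14160 plate y 156.4 topz 167.5 case c [145.9 128.1] [101.   48.6] ang 8.0 x front -35.4
wrist 2 4439 plate y nan topz 121.6 case c [66.  94.5] [56.7  5.8] ang -1.9 x front -35.5
3 none
4 none
scene 1 820 plate y 161.7 topz 157.6 case c [159.3 111.2] [121.4  79. ] ang 17.3 x front -39.5
scene 2 696 plate y 38.6 topz 162.7 case c [39.5 95.7] [61.4 62.8] ang -0.7 x front -39.3
scene 3 612 plate y -90.5 topz 161.7 case c [-89.2  95.5] [62.4 60.8] ang -2.3 x front -39.5
scene 4 521 plate y -222.3 topz 162.3 case c [-220.    95.6] [61.2 63.2] ang -1.8 x front -39.4
shift [-0.0025 -0.0026 -0.0083] turn [0.0006 0.0029 0.0002]
```

View pics/w2.png

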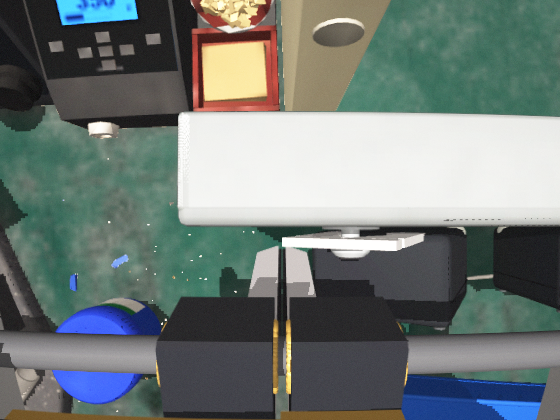

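The fingers at (283,285) lean on module 1's left side, and its plate at (350,240) is visibly tipped. I check the angle in the scene view.

```bash
cat >> h.py <<'E'
def angle(i,name="scene"):
    im,W=wcloud(name);B=tb(W);y=SY[i-1]
    m=(B[...,0]>-42)&(B[...,0]<-36)&(B[...,2]>50)&(B[...,2]<135)&(abs(B[...,1]-y)<75)&(im.max(2)<95)
    k,lab,st,ce=cv2.connectedComponentsWithStats(m.astype(np.uint8));j=1+np.argmax(st[1:,4])
    q=B[lab==j][:,1:].astype(np.float32);c,s,a=cv2.minAreaRect(np.ascontiguousarray(q))
    v=(np.mean(q,0)-[y,150]);print(name,i,len(q),"rect",np.round(c,1),np.round(s,1),"ang %.1f"%((a+45)%90-45),"from centre dir %.1f"%np.degrees(np.arctan2(c[0]-y,150-c[1])))
E
python3 - <<'E'
from h import *
angle(1);angle(2);angle(1,"side");angle(2,"side")
E
```

```text
scene 1 251 rect [141.4 104.7] [63.8 61. ] ang -29.4 from centre dir -29.5
scene 2 224 rect [38.8 95.6] [60.9 61.2] ang 0.8 from centre dir 1.9
side 1 36 rect [112.3 112.1] [47.6 25.7] ang -12.9 from centre dir -55.3
side 2 69 rect [25.2 89.9] [40.8 75.8] ang 43.5 from centre dir -11.1
```

>>> play_rows(
  deltas=[
    {"x": 0, "y": 0, "z": 0, "ax": 0, "ay": 0, "az": 0, "claw": 0},
    {"x": 0, "y": 0, "z": 0, "ax": 0, "ay": 0, "az": 0, "claw": 0},
    {"x": 0, "y": 0, "z": 0, "ax": 0, "ay": 0, "az": 0, "claw": 0},
    {"x": 0.001, "y": 0.02, "z": 0, "ax": 0, "ay": 0, "az": 0, "claw": 0},
    {"x": 0.002, "y": 0.04, "z": 0, "ax": 0, "ay": 0, "az": 0, "claw": 0},
    {"x": 0.003, "y": 0.06, "z": 0, "ax": 0, "ay": 0, "az": 0, "claw": 0},
    {"x": 0.004, "y": 0.08, "z": 0, "ax": 0, "ay": 0, "az": 0, "claw": 0},
    {"x": 0.005, "y": 0.1, "z": 0, "ax": 0, "ay": 0, "az": 0, "claw": 0},
  ],
)

```text
time_s: 7.58
tcp_pos: [611.0, 212.8, 89.4]
tool_rot: [0.003, 0.991, -0.018, 0.132]
contact_force: [1.2, -1.4, 0.3]
gripper_width: 0.003
grasp_force: 0.0
```

>>> play_rows(
  deltas=[
    {"x": 0.001, "y": 0.02, "z": 0, "ax": 0, "ay": 0, "az": 0, "claw": 0},
    {"x": 0, "y": 0.03, "z": 0.1, "ax": 0, "ay": 0, "az": 0, "claw": 0},
    {"x": -0.03, "y": 0.03, "z": 0.22, "ax": 0, "ay": 0, "az": 0, "claw": 0},
    {"x": -0.1, "y": 0.03, "z": 0.35, "ax": 0, "ay": 0, "az": 0, "claw": 0},
    {"x": -0.18, "y": 0.03, "z": 0.5, "ax": 0, "ay": 0, "az": 0, "claw": 0},
    {"x": -0.25, "y": 0.0, "z": 0.6, "ax": 0, "ay": 0, "az": 0, "claw": 0},
    {"x": -0.25, "y": 0, "z": 0.6, "ax": 0, "ay": 0, "az": 0, "claw": 0},
  ],
)

```text
time_s: 8.17
tcp_pos: [560.6, 213.3, 213.7]
tool_rot: [0.002, 0.991, -0.017, 0.135]
contact_force: [1.6, 0.9, -0.5]
gripper_width: 0.008
grasp_force: 0.0
```

```bash
python3 - <<'E'
from h import *
angle(1);angle(2)
print(np.round(sense()["qpos"],2)); delta(pp(2,50,205,-75),tilt(15)); delta(pp(2,47),tilt(15))
E
```

```text
scene 1 255 rect [153.3  98.5] [61.3 59.9] ang -19.5 from centre dir -14.9
scene 2 223 rect [39.2 95.4] [61.8 59.7] ang 1.7 from centre dir 2.3
[ 0.15  0.26 -0.81  1.94  0.47  0.86 -2.51]
shift [-0.0415 -0.6126 -0.0267] turn [0.0007 0.004  0.0003]
shift [ 0.2228 -0.637  -0.6117] turn [0.0007 0.004  0.0003]
```

>>> play_rows(
  deltas=[
    {"x": 0, "y": -0.1, "z": -0.005, "ax": 0, "ay": 0, "az": 0, "claw": 0},
    {"x": -0.01, "y": -0.22, "z": -0.01, "ax": 0, "ay": 0, "az": 0, "claw": 0},
    {"x": -0.02, "y": -0.35, "z": -0.02, "ax": 0, "ay": 0.002, "az": 0, "claw": 0},
    {"x": -0.03, "y": -0.48, "z": -0.027, "ax": 0.001, "ay": 0.004, "az": 0, "claw": 0},
    {"x": -0.041, "y": -0.58, "z": -0.027, "ax": 0.001, "ay": 0.004, "az": 0, "claw": 0},
    {"x": -0.041, "y": -0.613, "z": -0.027, "ax": 0.001, "ay": 0.004, "az": 0, "claw": 0},
    {"x": -0.041, "y": -0.613, "z": -0.027, "ax": 0.001, "ay": 0.004, "az": 0, "claw": 0},
    {"x": -0.041, "y": -0.613, "z": -0.027, "ax": 0.001, "ay": 0.004, "az": 0, "claw": 0},
  ],
)

```text
time_s: 8.93
tcp_pos: [553.1, 90.1, 203.5]
tool_rot: [0.002, 0.991, -0.018, 0.129]
contact_force: [-0.9, 0.9, 0.0]
gripper_width: 0.004
grasp_force: 0.0
```

>>> play_rows(
  deltas=[
    {"x": 0.03, "y": -0.005, "z": -0.1, "ax": 0, "ay": 0, "az": 0, "claw": 0},
    {"x": 0.08, "y": -0.01, "z": -0.22, "ax": 0, "ay": 0, "az": 0, "claw": 0},
    {"x": 0.14, "y": -0.018, "z": -0.35, "ax": 0, "ay": 0, "az": 0, "claw": 0},
    {"x": 0.2, "y": -0.024, "z": -0.48, "ax": 0, "ay": 0, "az": 0, "claw": 0},
    {"x": 0.264, "y": -0.024, "z": -0.585, "ax": 0, "ay": 0, "az": 0, "claw": 0},
    {"x": 0.264, "y": -0.024, "z": -0.585, "ax": 0, "ay": 0, "az": 0, "claw": 0},
    {"x": 0.264, "y": -0.024, "z": -0.585, "ax": 0, "ay": 0, "az": 0, "claw": 0},
  ],
)

```text
time_s: 9.52
tcp_pos: [605.0, 86.9, 85.9]
tool_rot: [0.001, 0.992, -0.017, 0.128]
contact_force: [0.2, -0.2, 0.8]
gripper_width: 0.006
grasp_force: 0.0
```

>>> play_rows(
  deltas=[
    {"x": -0.001, "y": -0.025, "z": 0, "ax": 0, "ay": 0, "az": 0, "claw": 0},
    {"x": -0.002, "y": -0.05, "z": 0, "ax": 0, "ay": 0, "az": 0, "claw": 0},
    {"x": -0.003, "y": -0.075, "z": 0, "ax": 0, "ay": 0, "az": 0, "claw": 0},
    {"x": -0.004, "y": -0.095, "z": 0, "ax": 0, "ay": 0, "az": 0, "claw": 0},
    {"x": -0.004, "y": -0.115, "z": 0, "ax": 0, "ay": 0, "az": 0, "claw": 0},
    {"x": -0.004, "y": -0.115, "z": 0, "ax": 0, "ay": 0, "az": 0, "claw": 0},
    {"x": -0.004, "y": -0.115, "z": 0, "ax": 0, "ay": 0, "az": 0, "claw": 0},
    {"x": -0.004, "y": -0.115, "z": 0, "ax": 0, "ay": 0, "az": 0, "claw": 0},
  ],
)

```text
time_s: 10.18
tcp_pos: [605.0, 61.5, 88.0]
tool_rot: [0.002, 0.991, -0.018, 0.13]
contact_force: [-0.8, 2.2, -1.5]
gripper_width: 0.007
grasp_force: 1.4
```

```bash
python3 - <<'E'
from h import *
angle(1);angle(2);angle(3)
delta(pp(2,24),tilt(15))
E
```

```text
scene 1 244 rect [152.9  98.2] [60.2 60.3] ang -19.1 from centre dir -15.3
scene 2 56 rect [ 32.1 108.8] [33.5 56.4] ang 12.5 from centre dir -6.8
scene 3 180 rect [-88.8  95.5] [60.3 59. ] ang -0.9 from centre dir 3.9
shift [0.0001 0.0011 0.0017] turn [-0.0003 -0.0008  0.0004]
```

>>> play_rows(
  deltas=[
    {"x": 0, "y": 0, "z": 0, "ax": 0, "ay": 0, "az": 0, "claw": 0},
    {"x": 0, "y": 0, "z": 0, "ax": 0, "ay": 0, "az": 0, "claw": 0},
    {"x": 0, "y": 0, "z": 0, "ax": 0, "ay": 0, "az": 0, "claw": 0},
    {"x": 0.001, "y": 0.02, "z": 0, "ax": 0, "ay": 0, "az": 0, "claw": 0},
    {"x": 0.002, "y": 0.04, "z": 0, "ax": 0, "ay": 0, "az": 0, "claw": 0},
    {"x": 0.003, "y": 0.06, "z": 0, "ax": 0, "ay": 0, "az": 0, "claw": 0},
    {"x": 0.004, "y": 0.08, "z": 0, "ax": 0, "ay": 0, "az": 0, "claw": 0},
    {"x": 0.004, "y": 0.1, "z": 0, "ax": 0, "ay": 0, "az": 0, "claw": 0},
  ],
)

```text
time_s: 11.0
tcp_pos: [605.7, 82.3, 87.0]
tool_rot: [0.002, 0.991, -0.018, 0.129]
contact_force: [-0.1, -0.1, 0.4]
gripper_width: 0.005
grasp_force: 0.0
```

>>> play_rows(
  deltas=[
    {"x": 0, "y": 0.01, "z": 0.03, "ax": 0, "ay": 0, "az": 0, "claw": 0},
    {"x": 0, "y": 0.02, "z": 0.13, "ax": 0, "ay": 0, "az": 0, "claw": 0},
    {"x": -0.05, "y": 0.02, "z": 0.27, "ax": 0, "ay": 0, "az": 0, "claw": 0},
    {"x": -0.12, "y": 0.02, "z": 0.4, "ax": 0, "ay": 0, "az": 0, "claw": 0},
    {"x": -0.2, "y": 0.02, "z": 0.53, "ax": 0, "ay": 0, "az": 0, "claw": 0},
    {"x": -0.25, "y": 0.0, "z": 0.58, "ax": 0, "ay": 0, "az": 0, "claw": 0},
    {"x": -0.25, "y": 0, "z": 0.58, "ax": 0, "ay": 0, "az": 0, "claw": 0},
  ],
)

```text
time_s: 11.58
tcp_pos: [555.4, 81.8, 206.0]
tool_rot: [0.003, 0.991, -0.018, 0.131]
contact_force: [0.8, -0.1, 0.0]
gripper_width: 0.004
grasp_force: 0.0
```

```bash
python3 - <<'E'
from h import *
angle(1);angle(2);angle(3)
delta(pp(3,50,205,-75),tilt(15))
E
```

```text
scene 1 255 rect [153.2  98.4] [60.7 59.6] ang -18.8 from centre dir -14.9
scene 2 204 rect [24.1 97. ] [61.5 60. ] ang -18.3 from centre dir -13.7
scene 3 184 rect [-89.5  96. ] [58.7 59.6] ang 0.7 from centre dir 3.1
shift [-0.0369 -0.6066  0.011 ] turn [-0.0003 -0.0013  0.0005]
```

>>> play_rows(
  deltas=[
    {"x": 0, "y": -0.1, "z": 0.005, "ax": 0, "ay": 0, "az": 0, "claw": 0},
    {"x": -0.01, "y": -0.22, "z": 0.01, "ax": 0, "ay": 0, "az": 0, "claw": 0},
    {"x": -0.02, "y": -0.35, "z": 0.01, "ax": 0, "ay": 0, "az": 0, "claw": 0},
    {"x": -0.03, "y": -0.48, "z": 0.01, "ax": 0, "ay": -0.001, "az": 0, "claw": 0},
    {"x": -0.037, "y": -0.58, "z": 0.01, "ax": 0, "ay": -0.001, "az": 0, "claw": 0},
    {"x": -0.037, "y": -0.607, "z": 0.01, "ax": 0, "ay": -0.001, "az": 0, "claw": 0},
    {"x": -0.037, "y": -0.607, "z": 0.01, "ax": 0, "ay": -0.001, "az": 0, "claw": 0},
    {"x": -0.037, "y": -0.607, "z": 0.01, "ax": 0, "ay": -0.001, "az": 0, "claw": 0},
  ],
)

```text
time_s: 12.4
tcp_pos: [548.4, -38.9, 204.3]
tool_rot: [0.002, 0.991, -0.018, 0.13]
contact_force: [0.3, 0.3, 0.2]
gripper_width: 0.006
grasp_force: 0.0
```

>>> play_rows(
  deltas=[
    {"x": 0.03, "y": -0.005, "z": -0.1, "ax": 0, "ay": 0, "az": 0, "claw": 0},
    {"x": 0.08, "y": -0.01, "z": -0.22, "ax": 0, "ay": 0, "az": 0, "claw": 0},
    {"x": 0.14, "y": -0.018, "z": -0.35, "ax": 0, "ay": 0, "az": 0, "claw": 0},
    {"x": 0.2, "y": -0.024, "z": -0.48, "ax": 0, "ay": 0, "az": 0, "claw": 0},
    {"x": 0.264, "y": -0.024, "z": -0.585, "ax": 0, "ay": 0, "az": 0, "claw": 0},
    {"x": 0.264, "y": -0.024, "z": -0.585, "ax": 0, "ay": 0, "az": 0, "claw": 0},
    {"x": 0.264, "y": -0.024, "z": -0.585, "ax": 0, "ay": 0, "az": 0, "claw": 0},
  ],
)

```text
time_s: 12.98
tcp_pos: [600.7, -42.1, 87.0]
tool_rot: [0.001, 0.992, -0.016, 0.129]
contact_force: [0.7, 0.3, 0.3]
gripper_width: 0.002
grasp_force: 0.0
```

>>> play_rows(
  deltas=[
    {"x": -0.001, "y": -0.025, "z": 0, "ax": 0, "ay": 0, "az": 0, "claw": 0},
    {"x": -0.002, "y": -0.05, "z": 0, "ax": 0, "ay": 0, "az": 0, "claw": 0},
    {"x": -0.003, "y": -0.075, "z": 0, "ax": 0, "ay": 0, "az": 0, "claw": 0},
    {"x": -0.004, "y": -0.095, "z": 0, "ax": 0, "ay": 0, "az": 0, "claw": 0},
    {"x": -0.004, "y": -0.115, "z": 0, "ax": 0, "ay": 0, "az": 0, "claw": 0},
    {"x": -0.004, "y": -0.115, "z": 0, "ax": 0, "ay": 0, "az": 0, "claw": 0},
    {"x": -0.004, "y": -0.115, "z": 0, "ax": 0, "ay": 0, "az": 0, "claw": 0},
    {"x": -0.004, "y": -0.115, "z": 0, "ax": 0, "ay": 0, "az": 0, "claw": 0},
  ],
)

```text
time_s: 13.65
tcp_pos: [599.8, -67.8, 88.8]
tool_rot: [0.002, 0.991, -0.018, 0.13]
contact_force: [-1.0, 4.3, -3.5]
gripper_width: 0.005
grasp_force: 2.2
```

```bash
python3 - <<'E'
from h import *
angle(2);angle(3);angle(4)
delta(pp(3,24),tilt(15)); print(np.round(sense()["qpos"],2))
E
```

```text
scene 2 220 rect [23.5 98.3] [62.6 60.2] ang -18.4 from centre dir -14.6
scene 3 55 rect [-132.4  107.3] [43.6 37.7] ang -31.1 from centre dir -43.1
scene 4 142 rect [-220.6   96.8] [60.5 61.2] ang -0.5 from centre dir 2.0
shift [ 0.0017  0.0006 -0.0031] turn [-0.0002  0.      0.0004]
[ 0.53  0.39 -0.63  2.06  0.48  0.55 -2.03]
```

>>> play_rows(
  deltas=[
    {"x": 0, "y": 0, "z": 0, "ax": 0, "ay": 0, "az": 0, "claw": 0},
    {"x": 0, "y": 0, "z": 0, "ax": 0, "ay": 0, "az": 0, "claw": 0},
    {"x": 0, "y": 0, "z": 0, "ax": 0, "ay": 0, "az": 0, "claw": 0},
    {"x": 0.001, "y": 0.02, "z": 0, "ax": 0, "ay": 0, "az": 0, "claw": 0},
    {"x": 0.002, "y": 0.04, "z": 0, "ax": 0, "ay": 0, "az": 0, "claw": 0},
    {"x": 0.003, "y": 0.06, "z": 0, "ax": 0, "ay": 0, "az": 0, "claw": 0},
    {"x": 0.004, "y": 0.08, "z": 0, "ax": 0, "ay": 0, "az": 0, "claw": 0},
    {"x": 0.004, "y": 0.1, "z": 0, "ax": 0, "ay": 0, "az": 0, "claw": 0},
  ],
)

```text
time_s: 14.47
tcp_pos: [601.1, -47.0, 88.0]
tool_rot: [0.002, 0.991, -0.018, 0.13]
contact_force: [0.6, 0.7, -0.1]
gripper_width: 0.004
grasp_force: 0.0
```

>>> play_rows(
  deltas=[
    {"x": 0, "y": 0.02, "z": 0.0, "ax": 0, "ay": 0, "az": 0, "claw": 0},
    {"x": 0, "y": 0.03, "z": 0.1, "ax": 0, "ay": 0, "az": 0, "claw": 0},
    {"x": -0.05, "y": 0.03, "z": 0.25, "ax": 0, "ay": 0, "az": 0, "claw": 0},
    {"x": -0.12, "y": 0.02, "z": 0.4, "ax": 0, "ay": 0, "az": 0, "claw": 0},
    {"x": -0.2, "y": 0.02, "z": 0.53, "ax": 0, "ay": 0, "az": 0, "claw": 0},
    {"x": -0.25, "y": 0.0, "z": 0.58, "ax": 0, "ay": 0, "az": 0, "claw": 0},
    {"x": -0.25, "y": 0, "z": 0.58, "ax": 0, "ay": 0, "az": 0, "claw": 0},
  ],
)

```text
time_s: 15.05
tcp_pos: [550.8, -48.0, 206.6]
tool_rot: [0.003, 0.991, -0.018, 0.132]
contact_force: [1.3, -0.9, 0.8]
gripper_width: 0.006
grasp_force: 0.0
```

```bash
python3 - <<'E'
from h import *
angle(3);angle(4)
delta(pp(4,50,205,-75),tilt(15))
E
```

```text
scene 3 185 rect [-92.   96.2] [60.1 61.5] ang -2.5 from centre dir 0.6
scene 4 154 rect [-218.8   96. ] [62.9 61.2] ang -3.6 from centre dir 3.9
shift [-0.0365 -0.6091  0.004 ] turn [0.0002 0.0002 0.0008]
```

>>> play_rows(
  deltas=[
    {"x": 0, "y": -0.1, "z": 0.005, "ax": 0, "ay": 0, "az": 0, "claw": 0},
    {"x": -0.01, "y": -0.22, "z": 0.005, "ax": 0, "ay": 0, "az": 0, "claw": 0},
    {"x": -0.02, "y": -0.35, "z": 0.005, "ax": 0, "ay": 0, "az": 0, "claw": 0},
    {"x": -0.03, "y": -0.48, "z": 0.005, "ax": 0, "ay": 0, "az": 0, "claw": 0},
    {"x": -0.037, "y": -0.58, "z": 0.005, "ax": 0, "ay": 0, "az": 0, "claw": 0},
    {"x": -0.037, "y": -0.609, "z": 0.005, "ax": 0, "ay": 0, "az": 0, "claw": 0},
    {"x": -0.037, "y": -0.609, "z": 0.005, "ax": 0, "ay": 0, "az": 0, "claw": 0},
    {"x": -0.037, "y": -0.609, "z": 0.005, "ax": 0, "ay": 0, "az": 0, "claw": 0},
  ],
)

```text
time_s: 15.82
tcp_pos: [543.8, -168.2, 204.0]
tool_rot: [0.001, 0.991, -0.018, 0.13]
contact_force: [-0.1, 0.2, 0.8]
gripper_width: 0.007
grasp_force: 0.0
```

>>> play_rows(
  deltas=[
    {"x": 0.03, "y": -0.005, "z": -0.1, "ax": 0, "ay": 0, "az": 0, "claw": 0},
    {"x": 0.08, "y": -0.01, "z": -0.22, "ax": 0, "ay": 0, "az": 0, "claw": 0},
    {"x": 0.14, "y": -0.018, "z": -0.35, "ax": 0, "ay": 0, "az": 0, "claw": 0},
    {"x": 0.2, "y": -0.024, "z": -0.48, "ax": 0, "ay": 0, "az": 0, "claw": 0},
    {"x": 0.264, "y": -0.024, "z": -0.585, "ax": 0, "ay": 0, "az": 0, "claw": 0},
    {"x": 0.264, "y": -0.024, "z": -0.585, "ax": 0, "ay": 0, "az": 0, "claw": 0},
    {"x": 0.264, "y": -0.024, "z": -0.585, "ax": 0, "ay": 0, "az": 0, "claw": 0},
  ],
)

```text
time_s: 16.4
tcp_pos: [596.4, -171.5, 87.1]
tool_rot: [0.001, 0.991, -0.016, 0.129]
contact_force: [0.1, -0.2, 0.5]
gripper_width: 0.007
grasp_force: 0.0
```

>>> play_rows(
  deltas=[
    {"x": -0.001, "y": -0.025, "z": 0, "ax": 0, "ay": 0, "az": 0, "claw": 0},
    {"x": -0.002, "y": -0.05, "z": 0, "ax": 0, "ay": 0, "az": 0, "claw": 0},
    {"x": -0.003, "y": -0.075, "z": 0, "ax": 0, "ay": 0, "az": 0, "claw": 0},
    {"x": -0.004, "y": -0.095, "z": 0, "ax": 0, "ay": 0, "az": 0, "claw": 0},
    {"x": -0.004, "y": -0.115, "z": 0, "ax": 0, "ay": 0, "az": 0, "claw": 0},
    {"x": -0.004, "y": -0.115, "z": 0, "ax": 0, "ay": 0, "az": 0, "claw": 0},
    {"x": -0.004, "y": -0.115, "z": 0, "ax": 0, "ay": 0, "az": 0, "claw": 0},
    {"x": -0.004, "y": -0.115, "z": 0, "ax": 0, "ay": 0, "az": 0, "claw": 0},
  ],
)

```text
time_s: 17.07
tcp_pos: [594.4, -196.9, 88.2]
tool_rot: [0.002, 0.991, -0.018, 0.13]
contact_force: [-2.1, 6.0, -5.7]
gripper_width: 0.007
grasp_force: 3.5
```

```bash
python3 - <<'E'
from h import *
angle(3);angle(4)
delta(pp(4,24),tilt(15)); print(np.round(sense()["qpos"],2))
E
```

```text
scene 3 175 rect [-90.6  96.1] [60.4 63.1] ang -1.6 from centre dir 2.0
scene 4 25 rect [-226.5  123.1] [19.8 41.9] ang 44.0 from centre dir -8.4
shift [ 0.0075 -0.0037 -0.0014] turn [-0.0007 -0.0012  0.0002]
[ 0.74  0.42 -0.6   2.    0.36  0.55 -1.68]
```

>>> play_rows(
  deltas=[
    {"x": 0, "y": -0.008, "z": 0, "ax": 0, "ay": 0, "az": 0, "claw": 0},
    {"x": 0, "y": -0.008, "z": 0, "ax": 0, "ay": 0, "az": 0, "claw": 0},
    {"x": 0, "y": -0.008, "z": 0, "ax": 0, "ay": 0, "az": 0, "claw": 0},
    {"x": 0.0, "y": -0.008, "z": 0, "ax": 0, "ay": 0, "az": 0, "claw": 0},
    {"x": 0, "y": -0.008, "z": 0, "ax": 0, "ay": 0, "az": 0, "claw": 0},
    {"x": 0.001, "y": 0.01, "z": 0, "ax": 0, "ay": 0, "az": 0, "claw": 0},
    {"x": 0.002, "y": 0.03, "z": 0, "ax": 0, "ay": 0, "az": 0, "claw": 0},
    {"x": 0.002, "y": 0.05, "z": 0, "ax": 0, "ay": 0, "az": 0, "claw": 0},
  ],
)

```text
time_s: 17.83
tcp_pos: [596.4, -187.5, 89.0]
tool_rot: [0.002, 0.991, -0.018, 0.131]
contact_force: [0.7, 0.8, -0.2]
gripper_width: 0.006
grasp_force: 0.1
```

>>> play_rows(
  deltas=[
    {"x": 0.001, "y": 0.02, "z": 0, "ax": 0, "ay": 0, "az": 0, "claw": 0},
    {"x": 0.002, "y": 0.04, "z": 0, "ax": 0, "ay": 0, "az": 0, "claw": 0},
    {"x": 0.002, "y": 0.06, "z": 0.0, "ax": 0, "ay": 0, "az": 0, "claw": 0},
    {"x": 0, "y": 0.08, "z": 0.1, "ax": 0, "ay": 0, "az": 0, "claw": 0},
    {"x": -0.05, "y": 0.08, "z": 0.25, "ax": 0, "ay": 0, "az": 0, "claw": 0},
    {"x": -0.12, "y": 0.08, "z": 0.4, "ax": 0, "ay": 0, "az": 0, "claw": 0.5},
    {"x": -0.2, "y": 0.08, "z": 0.53, "ax": 0, "ay": 0, "az": 0, "claw": 1},
    {"x": -0.25, "y": 0.08, "z": 0.58, "ax": 0, "ay": 0, "az": 0, "claw": 1},
  ],
)

```text
time_s: 18.5
tcp_pos: [546.3, -170.7, 207.3]
tool_rot: [0.003, 0.991, -0.017, 0.132]
contact_force: [1.9, 0.6, 1.3]
gripper_width: 0.181
grasp_force: 0.0
```

```bash
python3 - <<'E'
from h import *
from kin2 import *
for i in(1,2,3,4): angle(i)
q=sense()["qpos"];print(np.round(q,2),sense()["tcp_pos"])
def sh(n,p,Rt,q0,w=.02):
    a,e,o=ik(p,Rt,q0,w);print(n,np.round(a,2),"err %.1f %.1f"%(e,o));return a
a=q
for r in(-15,-18):
  a=sh("pre2",tcp(2,110,18,roll=r),tilt(18,r),q);a=sh("g2",tcp(2,0,18,roll=r),tilt(18,r),a)
  a=sh("pre1",tcp(1,110,18,roll=r),tilt(18,r),a);sh("g1",tcp(1,0,18,roll=r),tilt(18,r),a)
delta(tcp(2,110,18,roll=-16),tilt(18,-16));print(tcp(2,0,18,roll=-16)-tcp(2,110,18,roll=-16))
E
```

```text
scene 1 253 rect [153.1  98. ] [62.2 59.1] ang -18.4 from centre dir -15.0
scene 2 210 rect [23.9 98.3] [63.5 59.8] ang -15.3 from centre dir -14.2
scene 3 178 rect [-90.8  96. ] [59.8 61.7] ang -3.6 from centre dir 1.8
scene 4 150 rect [-222.2   95.7] [60.1 63.9] ang -2.0 from centre dir 0.3
[ 0.88  0.19 -0.73  2.01  0.13  0.74 -1.51] [ 546.14032694 -171.30845493  203.93063373]
pre2 [ 0.27  0.25 -0.77  2.05  0.73  0.89 -2.51] err 0.0 0.0
g2 [ 0.21  0.43 -0.66  2.07  0.98  0.77 -2.69] err 0.0 0.0
pre1 [ 0.03  0.36 -0.8   1.93  0.78  1.05 -2.73] err 0.0 0.0
g1 [-0.31  0.44 -0.31  1.98  0.78  0.78 -2.73] err 0.0 0.0
pre2 [ 0.22  0.27 -0.77  2.04  0.78  0.95 -2.56] err 0.0 0.0
g2 [ 0.19  0.45 -0.67  2.07  1.02  0.83 -2.72] err 0.0 0.0
pre1 [-0.09  0.36 -0.7   1.92  0.78  1.08 -2.73] err 0.0 0.0
g1 [-0.39  0.45 -0.24  1.97  0.78  0.82 -2.73] err 0.0 0.0
shift [ 0.1221  1.099  -0.1036] turn [-0.1787 -0.0269  0.0052]
[  32.94443327  -30.02722629 -100.56356198]
```

>>> play_rows(
  deltas=[
    {"x": 0, "y": 0.1, "z": 0.05, "ax": 0, "ay": 0, "az": 0, "claw": 1},
    {"x": 0, "y": 0.24, "z": 0.05, "ax": -0.02, "ay": 0, "az": 0, "claw": 1},
    {"x": 0, "y": 0.38, "z": 0.05, "ax": -0.05, "ay": -0.01, "az": 0, "claw": 1},
    {"x": 0.0, "y": 0.52, "z": 0.05, "ax": -0.09, "ay": -0.02, "az": 0, "claw": 1},
    {"x": 0.0, "y": 0.66, "z": 0.05, "ax": -0.13, "ay": -0.025, "az": 0.005, "claw": 1},
    {"x": 0.0, "y": 0.8, "z": 0.05, "ax": -0.17, "ay": -0.027, "az": 0.005, "claw": 1},
    {"x": 0, "y": 0.9, "z": 0.05, "ax": -0.184, "ay": -0.027, "az": 0.005, "claw": 1},
    {"x": 0, "y": 0.9, "z": 0.05, "ax": -0.184, "ay": -0.027, "az": 0.005, "claw": 1},
  ],
)

```text
time_s: 19.37
tcp_pos: [546.4, 15.9, 212.8]
tool_rot: [0.143, 0.978, 0.009, 0.153]
contact_force: [-0.7, -0.2, -0.2]
gripper_width: 0.92
grasp_force: 0.0
```

```bash
python3 - <<'E'
from h import *
from kin2 import *
q=sense()["qpos"];print(np.round(q,2),sense()["tcp_pos"])
def sh(n,p,Rt,q0,w=.02):
    a,e,o=ik(p,Rt,q0,w);print(n,np.round(a,2),"err %.1f %.1f"%(e,o));return a
r=-16.5;k=dict(t=18,roll=r,gx=-30)
a=sh("pre2",tcp(2,80,**k),tilt(18,r),q);a=sh("g2",tcp(2,0,**k),tilt(18,r),a);a=sh("lift",tcp(2,0,lift=14,**k),tilt(18,r),a)
a=sh("up",tcp(2,0,t=18,gx=-90)+[0,0,60],tilt(18),a)
for p in([451,-5],[468,110],[461,-5],[478,110]):
  for h in (80,17): sh("tray",np.array(p+[h]),tilt(18),a)
delta(tcp(2,80,**k),tilt(18,r));print("approach",np.round((tcp(2,0,**k)-tcp(2,80,**k))/200,4),"lift",np.round((tcp(2,0,lift=14,**k)-tcp(2,0,**k))/200,4),N)
E
```

```text
[ 0.38  0.16 -0.84  2.07  0.67  0.91 -2.4 ] [546.38514573  15.93501485 212.81946677]
pre2 [ 0.27  0.31 -0.79  2.06  0.83  0.9  -2.59] err 0.0 0.0
g2 [ 0.23  0.45 -0.7   2.07  1.01  0.82 -2.72] err 0.0 0.0
lift [ 0.24  0.43 -0.72  2.06  0.98  0.83 -2.69] err 0.0 0.0
up [ 0.59  0.24 -0.92  2.17  0.53  0.59 -2.3 ] err 0.0 0.0
tray [ 0.65  0.18 -0.87  2.4   0.6   0.37 -2.34] err 0.0 0.0
tray [ 0.11  0.28 -0.33  2.46  0.96  0.19 -2.73] err 0.6 0.2
tray [ 0.19  0.22 -0.72  2.34  0.72  0.46 -2.73] err 0.0 0.0
tray [-0.59  0.31  0.12  2.41  0.66  0.19 -2.73] err 0.1 0.0
tray [ 0.64  0.2  -0.86  2.38  0.62  0.38 -2.35] err 0.0 0.0
tray [ 0.14  0.29 -0.35  2.44  0.97  0.2  -2.73] err 0.1 0.0
tray [ 0.22  0.24 -0.74  2.32  0.74  0.47 -2.73] err 0.0 0.0
tray [-0.54  0.32  0.07  2.39  0.68  0.21 -2.73] err 0.1 0.0
shift [ 0.1559  0.1224 -0.2853] turn [-0.0013 -0.0003 -0.0059]
approach [ 0.1197 -0.1124 -0.3648] lift [0.0007 0.0199 0.0671] [ 0.99936692 -0.03557746  0.        ]
```

>>> play_rows(
  deltas=[
    {"x": 0.03, "y": 0.03, "z": -0.05, "ax": 0, "ay": 0, "az": 0, "claw": 1},
    {"x": 0.07, "y": 0.06, "z": -0.12, "ax": 0, "ay": 0, "az": -0.003, "claw": 1},
    {"x": 0.11, "y": 0.09, "z": -0.2, "ax": -0.001, "ay": 0, "az": -0.006, "claw": 1},
    {"x": 0.156, "y": 0.122, "z": -0.285, "ax": -0.001, "ay": 0, "az": -0.006, "claw": 1},
    {"x": 0.156, "y": 0.122, "z": -0.285, "ax": -0.001, "ay": 0, "az": -0.006, "claw": 1},
    {"x": 0.156, "y": 0.122, "z": -0.285, "ax": -0.001, "ay": 0, "az": -0.006, "claw": 1},
  ],
)

```text
time_s: 19.87
tcp_pos: [576.7, 34.1, 155.1]
tool_rot: [0.145, 0.978, 0.001, 0.15]
contact_force: [-0.6, 0.3, 0.2]
gripper_width: 0.999
grasp_force: 0.0
```

```bash
python3 - <<'E'
from h import *
k=dict(t=18,roll=-16.5,gx=-30)
delta(tcp(2,0,**k),tilt(18,-16.5));print(np.round(sense()["qpos"],2),sense()["gripper_width"])
report("wrist","w3")
E
```

```text
shift [ 0.1242 -0.0806 -0.3612] turn [-0.0004 -0.0023  0.005 ]
[ 0.27  0.32 -0.8   2.06  0.83  0.91 -2.6 ] 0.998617828005309
wrist 1 9509 plate y 146.4 topz 166.5 case c [146.1 101.5] [58.8 49.9] ang -17.8 x front -37.1
wrist 2 6922 plate y 30.5 topz 166.4 case c [ 24.8 105.4] [44.8 59.7] ang -17.1 x front -36.9
wrist 3 6113 plate y -91.5 topz 163.3 case c [-93.7  96.6] [57.8 61.1] ang -2.7 x front -36.8
wrist 4 3134 plate y nan topz 125.5 case c [-209.1   99. ] [56.1 48.3] ang -19.2 x front -36.9
```

View pics/w3.png

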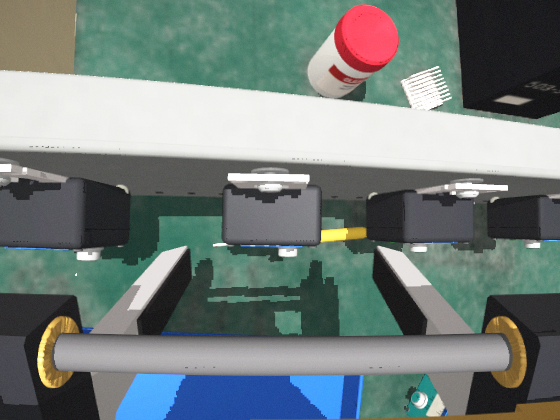

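Module 2 sits centred between the open fingers, at (271,215), hanging crooked. Modules 1 at (60,210) and 3 at (420,215) are clear of the fingers.

>>> play_rows(
  deltas=[
    {"x": 0.02, "y": -0.012, "z": -0.06, "ax": 0, "ay": 0, "az": 0, "claw": 1},
    {"x": 0.045, "y": -0.03, "z": -0.13, "ax": 0, "ay": 0, "az": 0.002, "claw": 1},
    {"x": 0.07, "y": -0.045, "z": -0.2, "ax": 0, "ay": -0.002, "az": 0.005, "claw": 1},
    {"x": 0.095, "y": -0.06, "z": -0.275, "ax": 0, "ay": -0.002, "az": 0.005, "claw": 1},
    {"x": 0.115, "y": -0.074, "z": -0.33, "ax": 0, "ay": -0.002, "az": 0.005, "claw": 1},
    {"x": 0.124, "y": -0.081, "z": -0.361, "ax": 0, "ay": -0.002, "az": 0.005, "claw": 1},
    {"x": 0.124, "y": -0.081, "z": -0.361, "ax": 0, "ay": -0.002, "az": 0.005, "claw": 1},
    {"x": 0.124, "y": -0.081, "z": -0.361, "ax": 0, "ay": -0.002, "az": 0.005, "claw": 1},
  ],
)

```text
time_s: 20.58
tcp_pos: [602.1, 17.0, 85.6]
tool_rot: [0.145, 0.977, 0.004, 0.154]
contact_force: [-0.1, 0.2, -0.5]
gripper_width: 0.997
grasp_force: 0.0
```

>>> play_rows(
  deltas=[
    {"x": 0, "y": 0, "z": 0, "ax": 0, "ay": 0, "az": 0, "claw": 0.7},
    {"x": 0, "y": 0, "z": 0, "ax": 0, "ay": 0, "az": 0, "claw": 0.66},
    {"x": 0, "y": 0, "z": 0, "ax": 0, "ay": 0, "az": 0, "claw": 0.5},
    {"x": 0, "y": 0, "z": 0, "ax": 0, "ay": 0, "az": 0, "claw": 0.3},
    {"x": 0, "y": 0, "z": 0, "ax": 0, "ay": 0, "az": 0, "claw": 0},
    {"x": 0, "y": 0, "z": 0, "ax": 0, "ay": 0, "az": 0, "claw": 0},
    {"x": 0, "y": 0, "z": 0, "ax": 0, "ay": 0, "az": 0, "claw": 0},
  ],
)

```text
time_s: 21.17
tcp_pos: [602.1, 17.4, 84.8]
tool_rot: [0.145, 0.977, 0.004, 0.154]
contact_force: [-1.8, 1.9, 0.1]
gripper_width: 0.64
grasp_force: 29.8
```

```bash
python3 - <<'E'
from h import *
k=dict(t=18,roll=-16.5,gx=-30)
s=sense();print(s["gripper_width"]*94,s["grasp_force"],s["contact_force"]);delta(tcp(2,0,**k),tilt(18,-16.5));print(np.round(sense()["qpos"],2))
angle(2);angle(3)
E
```

```text
60.14009556525902 29.83984887599945 [-1.84460806  1.93297644  0.09832035]
shift [-0.0028  0.0026 -0.0098] turn [0.     0.002  0.0008]
[ 0.16  0.43 -0.64  2.08  0.98  0.79 -2.71]
scene 2 217 rect [22. 98.] [61.9 61.4] ang -15.2 from centre dir -16.1
scene 3 186 rect [-91.8  96.4] [59.6 62.1] ang -3.4 from centre dir 0.7
```

>>> play_rows(
  deltas=[
    {"x": 0, "y": 0.005, "z": 0.017, "ax": 0, "ay": 0, "az": 0, "claw": 0},
    {"x": 0, "y": 0.01, "z": 0.034, "ax": 0, "ay": 0, "az": 0, "claw": 0},
    {"x": 0, "y": 0.015, "z": 0.051, "ax": 0, "ay": 0, "az": 0, "claw": 0},
    {"x": 0, "y": 0.02, "z": 0.067, "ax": 0, "ay": 0, "az": 0, "claw": 0},
    {"x": 0, "y": 0.02, "z": 0.067, "ax": 0, "ay": 0, "az": 0, "claw": 0},
    {"x": 0, "y": 0.02, "z": 0.067, "ax": 0, "ay": 0, "az": 0, "claw": 0},
  ],
)

```text
time_s: 21.77
tcp_pos: [602.1, 21.2, 98.4]
tool_rot: [0.145, 0.977, 0.004, 0.154]
contact_force: [-0.3, 0.2, -3.2]
gripper_width: 0.642
grasp_force: 29.8
```

```bash
python3 - <<'E'
from h import *
s=sense();print(s["tcp_pos"],s["contact_force"],s["wrist_torque"],np.round(s["qpos"],2))
angle(2)
E
```

```text
[602.10467226  21.19215848  98.44336766] [-0.27207469  0.17257273 -3.16811931] [ 0.46905789  0.62080784 -0.04368588] [ 0.17  0.41 -0.65  2.07  0.95  0.81 -2.69]
scene 2 187 rect [ 25.4 110.5] [58.1 60.3] ang -13.2 from centre dir -16.4
```

>>> play_rows(
  deltas=[
    {"x": -0.03, "y": 0.001, "z": 0, "ax": 0, "ay": 0, "az": 0, "claw": 0},
    {"x": -0.06, "y": 0.002, "z": 0, "ax": 0, "ay": 0, "az": 0, "claw": 0},
    {"x": -0.09, "y": 0.003, "z": 0, "ax": 0, "ay": 0, "az": 0, "claw": 0},
    {"x": -0.12, "y": 0.004, "z": 0, "ax": 0, "ay": 0, "az": 0, "claw": 0},
    {"x": -0.15, "y": 0.005, "z": 0, "ax": 0, "ay": 0, "az": 0, "claw": 0},
    {"x": -0.18, "y": 0.006, "z": 0, "ax": 0, "ay": 0, "az": 0, "claw": 0},
    {"x": -0.18, "y": 0.006, "z": 0, "ax": 0, "ay": 0, "az": 0, "claw": 0},
  ],
)

```text
time_s: 22.4
tcp_pos: [564.9, 22.4, 98.3]
tool_rot: [0.145, 0.977, 0.004, 0.154]
contact_force: [-0.2, 0.4, -1.9]
gripper_width: 0.638
grasp_force: 29.8
```

```bash
cat >> h.py <<'E'
TC=np.array([426.,58,0]);ex=np.array([.9895,-.1444,0]);ey=np.array([.1444,.9895,0])
def place(tx,ty,t=18,yaw=15,gx=-30,gz=98,up=0,slip=0): # TCP & R to have module origin at tray (tx,ty), underside at 4+up
    Y=R.from_euler("z",yaw,degrees=True)
    off=Y.apply(N*(gx+22.5+19*np.sin(np.radians(t))))
    p=TC+ex*tx+ey*ty+off+np.array([0,0,4+up+(gz-66)-19*np.cos(np.radians(t))+slip]);return p,Y*tilt(t)
E
python3 - <<'E'
from h import *
from kin2 import *
s=sense();print(s["tcp_pos"],s["contact_force"],np.round(s["qpos"],2),s["gripper_width"])
q=s["qpos"]
for yaw in(0,15,25):
  for (x,y) in((32,-58),(32,58)):
    a=q
    for up in(90,2):
      p,Rt=place(x,y,yaw=yaw,up=up);a,e,o=ik(p,Rt,a);print(yaw,y,up,np.round(p),np.round(a,2),round(e,1),round(o,1))
p,Rt=place(32,-58,yaw=15,up=90);delta(p,Rt)
im,W=wcloud("scene");cv2.imwrite("pics/s3.png",cv2.resize(im[130:350,100:420],(800,550)))
E
```

```text
[564.90980496  22.44147308  98.28662644] [-0.22144418  0.35943685 -1.92193065] [ 0.12  0.35 -0.61  2.15  0.92  0.77 -2.71] 0.6375867322661405
0 -58 90 [448.  -4. 108.] [ 0.43  0.07 -0.62  2.39  0.29  0.4  -2.05] 0.0 0.0
0 -58 2 [448.  -4.  20.] [ 0.19  0.27 -0.41  2.46  0.97  0.22 -2.73] 0.9 0.3
0 58 90 [464. 111. 108.] [ 0.22  0.15 -0.74  2.32  0.56  0.5  -2.58] 0.0 0.0
0 58 2 [464. 111.  20.] [-0.6   0.3   0.12  2.41  0.66  0.2  -2.73] 0.1 0.0
15 -58 90 [448.  -4. 108.] [ 0.7   0.1  -0.81  2.38  0.08  0.39 -1.51] 0.1 0.0
15 -58 2 [448.  -4.  20.] [ 0.36  0.29 -0.5   2.45  0.69  0.16 -2.12] 0.1 0.0
15 58 90 [464. 110. 108.] [ 0.43  0.16 -0.87  2.33  0.44  0.44 -2.14] 0.0 0.0
15 58 2 [464. 110.  20.] [ 0.11  0.33 -0.58  2.4   1.02  0.28 -2.73] 0.1 0.0
25 -58 90 [448.  -5. 108.] [ 1.14  0.2  -1.23  2.35  0.21  0.43 -1.41] 0.1 0.0
25 -58 2 [448.  -5.  20.] [ 0.58  0.33 -0.69  2.42  0.56  0.19 -1.76] 0.1 0.0
25 58 90 [465. 110. 108.] [ 0.72  0.23 -1.14  2.32  0.47  0.45 -1.95] 0.1 0.0
25 58 2 [465. 110.  20.] [ 0.36  0.38 -0.79  2.39  1.03  0.3  -2.5 ] 0.1 0.0
shift [-0.586  -0.1341  0.0482] turn [0.1833 0.0194 0.1663]
```

View pics/s3.png

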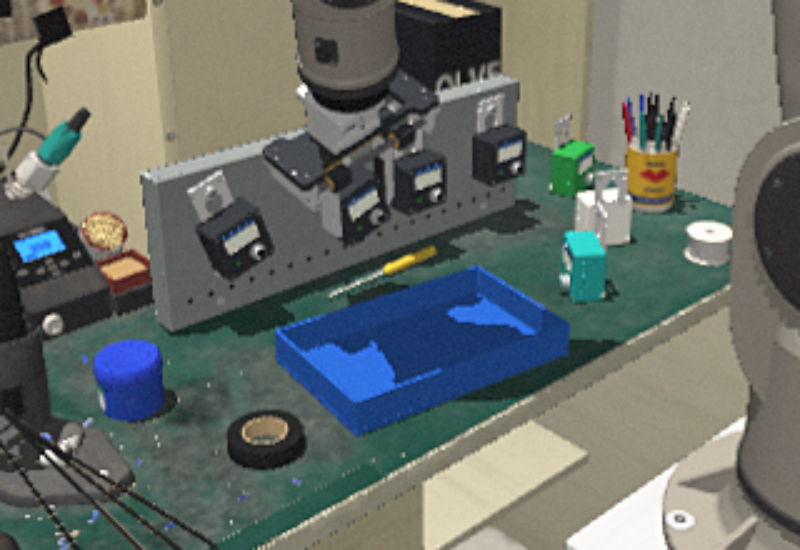

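Module 2 is off its screw in the gripper at (362,210). Module 1 hangs crooked at (235,235), while 3 at (420,180) and 4 at (500,152) hang straight.

>>> play_rows(
  deltas=[
    {"x": -0.05, "y": -0.01, "z": 0.05, "ax": 0.02, "ay": 0.002, "az": 0.02, "claw": 0},
    {"x": -0.14, "y": -0.03, "z": 0.05, "ax": 0.05, "ay": 0.006, "az": 0.05, "claw": 0},
    {"x": -0.24, "y": -0.06, "z": 0.05, "ax": 0.09, "ay": 0.01, "az": 0.08, "claw": 0},
    {"x": -0.34, "y": -0.09, "z": 0.05, "ax": 0.13, "ay": 0.014, "az": 0.12, "claw": 0},
    {"x": -0.44, "y": -0.11, "z": 0.05, "ax": 0.17, "ay": 0.018, "az": 0.15, "claw": 0},
    {"x": -0.52, "y": -0.13, "z": 0.05, "ax": 0.183, "ay": 0.019, "az": 0.166, "claw": 0},
    {"x": -0.556, "y": -0.138, "z": 0.048, "ax": 0.183, "ay": 0.019, "az": 0.166, "claw": 0},
    {"x": -0.556, "y": -0.138, "z": 0.048, "ax": 0.183, "ay": 0.019, "az": 0.166, "claw": 0},
  ],
)

```text
time_s: 23.12
tcp_pos: [452.8, -7.2, 107.4]
tool_rot: [-0.018, 0.982, 0.111, 0.155]
contact_force: [0.4, 0.6, -3.7]
gripper_width: 0.639
grasp_force: 29.8
```

```bash
python3 - <<'E'
from h import *
get_image("scene")
s=sense();print(s["tcp_pos"],s["contact_force"],np.round(s["qpos"],2),s["gripper_width"])
p,Rt=place(38,-58,yaw=15,up=90);delta(p,Rt)
p,Rt=place(38,-58,yaw=15,up=1);delta(p,Rt)
E
```

```text
[452.88135816  -7.34015034 107.41114956] [-1.35041386 -0.49098199 -3.76181728] [ 0.79  0.12 -0.9   2.37  0.15  0.39 -1.57] 0.6382666910240982
shift [0.0038 0.0105 0.0026] turn [ 0.0003 -0.0004  0.002 ]
shift [ 0.0038  0.0105 -0.4424] turn [ 0.0003 -0.0004  0.002 ]
```

>>> play_rows(
  deltas=[
    {"x": 0.003, "y": 0.01, "z": -0.06, "ax": 0, "ay": 0, "az": 0, "claw": 0},
    {"x": 0.003, "y": 0.01, "z": -0.14, "ax": 0, "ay": 0, "az": 0, "claw": 0},
    {"x": 0.003, "y": 0.01, "z": -0.22, "ax": 0, "ay": 0, "az": 0, "claw": 0},
    {"x": 0.003, "y": 0.01, "z": -0.3, "ax": 0, "ay": 0, "az": 0, "claw": 0},
    {"x": 0.003, "y": 0.01, "z": -0.36, "ax": 0, "ay": 0, "az": 0, "claw": 0},
    {"x": 0.003, "y": 0.01, "z": -0.41, "ax": 0, "ay": 0, "az": 0, "claw": 0},
    {"x": 0.003, "y": 0.01, "z": -0.43, "ax": 0, "ay": 0, "az": 0, "claw": 0},
    {"x": 0.003, "y": 0.01, "z": -0.43, "ax": 0, "ay": 0, "az": 0, "claw": 0},
  ],
)

```text
time_s: 23.83
tcp_pos: [455.8, -2.4, 21.0]
tool_rot: [-0.018, 0.981, 0.112, 0.155]
contact_force: [0.5, -0.2, -2.8]
gripper_width: 0.638
grasp_force: 29.9
```

```bash
python3 - <<'E'
from h import *
get_image("scene")
s=sense();print(s["tcp_pos"],s["contact_force"],np.round(s["qpos"],2),s["gripper_width"])
p,Rt=place(38,-58,yaw=15,up=0);delta(p,Rt)
E
```

```text
[455.89451985  -2.48008875  21.52972151] [-0.08647118  0.83132144 -1.95483432] [ 0.39  0.3  -0.54  2.44  0.72  0.17 -2.15] 0.6391743622649046
shift [-0.0113 -0.0138 -0.018 ] turn [ 0.     -0.0001 -0.0001]
```

>>> play_rows(
  deltas=[
    {"x": 0, "y": 0, "z": -0.005, "ax": 0, "ay": 0, "az": 0, "claw": 0},
    {"x": 0, "y": 0, "z": -0.01, "ax": 0, "ay": 0, "az": 0, "claw": 0},
    {"x": 0, "y": 0, "z": -0.015, "ax": 0, "ay": 0, "az": 0, "claw": 0},
    {"x": 0, "y": 0, "z": -0.018, "ax": 0, "ay": 0, "az": 0, "claw": 0},
    {"x": 0, "y": 0, "z": -0.018, "ax": 0, "ay": 0, "az": 0, "claw": 0},
    {"x": 0, "y": 0, "z": -0.018, "ax": 0, "ay": 0, "az": 0, "claw": 0},
  ],
)

```text
time_s: 24.38
tcp_pos: [457.0, -3.1, 19.4]
tool_rot: [-0.017, 0.981, 0.111, 0.157]
contact_force: [-4.3, 0.8, 16.7]
gripper_width: 0.636
grasp_force: 30.0
```

>>> play_rows(
  deltas=[
    {"x": 0, "y": 0, "z": 0.006, "ax": 0, "ay": 0, "az": 0, "claw": 0.66},
    {"x": 0, "y": 0, "z": 0.006, "ax": 0, "ay": 0, "az": 0, "claw": 0.72},
    {"x": 0, "y": 0, "z": 0.006, "ax": 0, "ay": 0, "az": 0, "claw": 0.8},
    {"x": 0, "y": 0, "z": 0.006, "ax": 0, "ay": 0, "az": 0, "claw": 0.8},
    {"x": 0, "y": 0, "z": 0.006, "ax": 0, "ay": 0, "az": 0, "claw": 0.8},
  ],
)

```text
time_s: 24.8
tcp_pos: [455.5, -3.3, 19.4]
tool_rot: [-0.018, 0.981, 0.111, 0.156]
contact_force: [-0.5, 0.3, 0.1]
gripper_width: 0.801
grasp_force: 0.0
```

>>> play_rows(
  deltas=[
    {"x": 0, "y": 0, "z": 0.06, "ax": 0, "ay": 0, "az": 0, "claw": 0.8},
    {"x": 0, "y": 0, "z": 0.16, "ax": 0, "ay": 0, "az": 0, "claw": 0.8},
    {"x": 0, "y": 0, "z": 0.3, "ax": 0, "ay": 0, "az": 0, "claw": 0.8},
    {"x": 0, "y": 0, "z": 0.45, "ax": 0, "ay": 0, "az": 0, "claw": 1},
    {"x": 0.0, "y": 0, "z": 0.6, "ax": 0, "ay": 0, "az": 0, "claw": 1},
    {"x": 0.0, "y": 0.0, "z": 0.75, "ax": 0, "ay": 0, "az": 0, "claw": 1},
    {"x": 0.1, "y": 0.1, "z": 0.85, "ax": 0, "ay": 0, "az": 0, "claw": 1},
    {"x": 0.1, "y": 0.1, "z": 0.85, "ax": 0, "ay": 0, "az": 0, "claw": 1},
  ],
)

```text
time_s: 25.47
tcp_pos: [477.1, 17.6, 192.5]
tool_rot: [-0.018, 0.981, 0.111, 0.157]
contact_force: [1.2, -0.1, 0.6]
gripper_width: 0.999
grasp_force: 0.0
```

```bash
python3 - <<'E'
from h import *
from kin2 import *
im,W=wcloud("scene");cv2.imwrite("pics/s4.png",cv2.resize(im[150:350,160:420],(780,600)))
for i in(1,3,4): angle(i)
m=(W[...,2]>12)&(W[...,2]<90)&(im.max(2)<90)&(abs(W[...,0]-445)<70)&(abs(W[...,1]+5)<60)
print("placed",np.round(np.nanpercentile(W[m],[3,50,97],axis=0)),m.sum())
s=sense();q=s["qpos"];print(s["tcp_pos"],np.round(q,2))
for r in(-14,-16.5):
  for t in (12,18):
    k=dict(t=t,roll=r,gx=-30);a=q
    for b in(80,0): a,e,o=ik(tcp(1,b,**k),tilt(t,r),a);print(r,t,b,np.round(a,2),round(e,1),round(o,1))
k=dict(t=18,roll=-16.5,gx=-30)
delta(tcp(1,80,**k),tilt(18,-16.5)); print(tcp(1,80,**k))
E
```

```text
scene 1 276 rect [153.9  99.1] [62.7 59.6] ang -16.5 from centre dir -14.4
scene 3 189 rect [-91.4  94.9] [60.2 64.2] ang -1.5 from centre dir 1.1
scene 4 163 rect [-222.3   96.2] [61.7 63.9] ang -0.6 from centre dir 0.2
placed [[435. -29.  14.]
 [448.  19.  48.]
 [471.  31.  65.]] 471
[475.31005186  16.24321568 189.26744062] [ 1.07 -0.01 -1.17  2.23 -0.08  0.6  -1.39]
-14 12 80 [ 0.07  0.44 -0.8   1.86  0.73  1.09 -2.65] 0.0 0.0
-14 12 0 [ 0.05  0.55 -0.73  1.9   0.85  0.99 -2.73] 0.0 0.0
-14 18 80 [-0.03  0.37 -0.7   1.96  0.78  0.97 -2.73] 0.0 0.0
-14 18 0 [-0.29  0.44 -0.33  1.99  0.78  0.77 -2.73] 0.0 0.0
-16.5 12 80 [ 0.04  0.46 -0.79  1.85  0.76  1.13 -2.68] 0.0 0.0
-16.5 12 0 [-0.02  0.54 -0.67  1.89  0.84  1.01 -2.73] 0.0 0.0
-16.5 18 80 [-0.12  0.37 -0.61  1.95  0.78  0.99 -2.73] 0.0 0.0
-16.5 18 0 [-0.36  0.44 -0.27  1.98  0.78  0.8  -2.73] 0.0 0.0
shift [ 0.5344  0.7705 -0.1675] turn [-0.1822 -0.017  -0.1645]
[582.18309872 170.33935022 155.76677095]
```

View pics/s4.png

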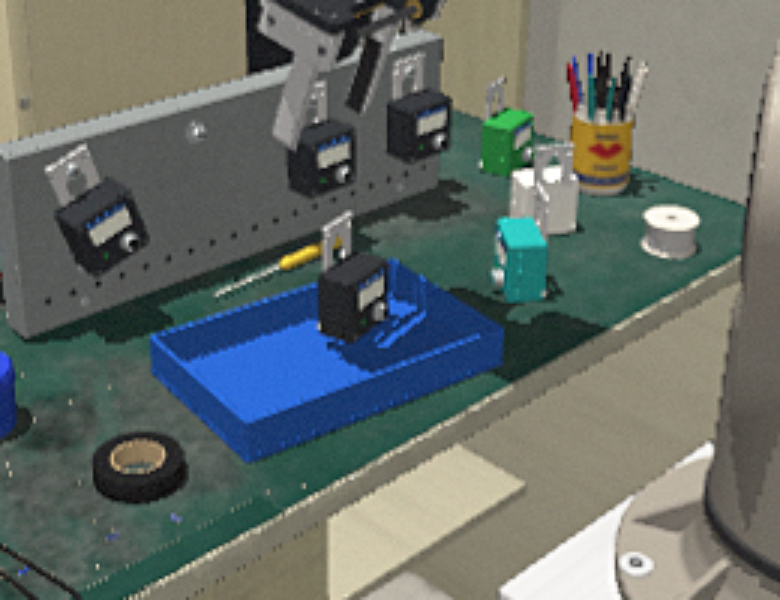

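Module 2 stands in the tray at (352,297), and its screw (197,130) is bare. Next is module 1, crooked at (100,225).

>>> play_rows(
  deltas=[
    {"x": 0.05, "y": 0.08, "z": 0.02, "ax": -0.02, "ay": 0, "az": -0.02, "claw": 1},
    {"x": 0.12, "y": 0.2, "z": 0.02, "ax": -0.05, "ay": -0.005, "az": -0.05, "claw": 1},
    {"x": 0.2, "y": 0.33, "z": 0.02, "ax": -0.09, "ay": -0.01, "az": -0.08, "claw": 1},
    {"x": 0.3, "y": 0.46, "z": 0, "ax": -0.13, "ay": -0.013, "az": -0.12, "claw": 1},
    {"x": 0.4, "y": 0.6, "z": -0.03, "ax": -0.165, "ay": -0.015, "az": -0.15, "claw": 1},
    {"x": 0.48, "y": 0.7, "z": -0.08, "ax": -0.182, "ay": -0.017, "az": -0.1645, "claw": 1},
    {"x": 0.534, "y": 0.77, "z": -0.13, "ax": -0.182, "ay": -0.017, "az": -0.1645, "claw": 1},
    {"x": 0.534, "y": 0.77, "z": -0.1675, "ax": -0.182, "ay": -0.017, "az": -0.1645, "claw": 1},
  ],
)

```text
time_s: 26.33
tcp_pos: [530.2, 110.2, 174.4]
tool_rot: [0.114, 0.984, 0.025, 0.138]
contact_force: [-0.8, -0.8, -0.1]
gripper_width: 0.996
grasp_force: 0.0
```

```bash
python3 - <<'E'
from h import *
for _ in range(4): get_image("wrist")
k=dict(t=18,roll=-16.5,gx=-30)
print(np.round(sense()["qpos"],2),sense()["tcp_pos"]);delta(tcp(1,80,**k),tilt(18,-16.5));delta(tcp(1,0,**k),tilt(18,-16.5))
report("wrist","w5")
E
```

```text
[ 0.33  0.28 -1.    2.07  0.73  0.96 -2.6 ] [529.13849711 109.23298554 175.31027392]
shift [ 0.2652  0.3055 -0.0977] turn [-0.0364 -0.024  -0.03  ]
shift [ 0.3849  0.1932 -0.4625] turn [-0.0364 -0.024  -0.03  ]
wrist 1 8594 plate y 160.0 topz 166.2 case c [151.5  99.7] [58.5 59.4] ang -18.2 x front -38.9
wrist 2 234 plate y 38.4 topz 156.3 case c [nan nan] [nan nan] ang nan 
wrist 3 5502 plate y -90.2 topz 162.5 case c [-92.6  95.2] [60.3 60.6] ang -1.1 x front -38.4
wrist 4 507 plate y nan topz 83.0 case c [-198.2   71.4] [24.5 12.8] ang 38.8 x front -36.4
```

>>> play_rows(
  deltas=[
    {"x": 0.05, "y": 0.06, "z": 0, "ax": -0.01, "ay": -0.005, "az": -0.005, "claw": 1},
    {"x": 0.12, "y": 0.14, "z": -0.02, "ax": -0.02, "ay": -0.01, "az": -0.015, "claw": 1},
    {"x": 0.2, "y": 0.23, "z": -0.05, "ax": -0.03, "ay": -0.02, "az": -0.025, "claw": 1},
    {"x": 0.265, "y": 0.305, "z": -0.098, "ax": -0.036, "ay": -0.024, "az": -0.03, "claw": 1},
    {"x": 0.265, "y": 0.305, "z": -0.098, "ax": -0.036, "ay": -0.024, "az": -0.03, "claw": 1},
    {"x": 0.265, "y": 0.305, "z": -0.098, "ax": -0.036, "ay": -0.024, "az": -0.03, "claw": 1},
    {"x": 0.265, "y": 0.305, "z": -0.098, "ax": -0.036, "ay": -0.024, "az": -0.03, "claw": 1},
    {"x": 0.265, "y": 0.305, "z": -0.098, "ax": -0.036, "ay": -0.024, "az": -0.03, "claw": 1},
  ],
)

```text
time_s: 27.25
tcp_pos: [583.1, 168.2, 157.4]
tool_rot: [0.145, 0.978, 0.003, 0.153]
contact_force: [-0.3, -0.3, -0.7]
gripper_width: 1.0
grasp_force: 0.0
```

```bash
python3 - <<'E'
from h import *
for _ in range(2): get_image("wrist")
k=dict(t=18,roll=-16.5,gx=-30)
print(np.round(sense()["qpos"],2),sense()["tcp_pos"]);delta(tcp(1,80,**k),tilt(18,-16.5));delta(tcp(1,0,**k),tilt(18,-16.5))
E
```

```text
[-0.19  0.36 -0.55  1.95  0.75  0.98 -2.73] [583.11299945 167.87268764 157.5251564 ]
shift [-0.0046  0.0123 -0.0088] turn [-0.0003  0.0019  0.003 ]
shift [ 0.115  -0.1    -0.3735] turn [-0.0003  0.0019  0.003 ]
```

>>> play_rows(
  deltas=[
    {"x": 0.02, "y": -0.016, "z": -0.06, "ax": 0, "ay": 0, "az": 0, "claw": 1},
    {"x": 0.042, "y": -0.036, "z": -0.13, "ax": 0, "ay": 0, "az": 0.002, "claw": 1},
    {"x": 0.065, "y": -0.055, "z": -0.2, "ax": 0, "ay": 0.002, "az": 0.003, "claw": 1},
    {"x": 0.088, "y": -0.075, "z": -0.275, "ax": 0, "ay": 0.002, "az": 0.003, "claw": 1},
    {"x": 0.105, "y": -0.09, "z": -0.335, "ax": 0, "ay": 0.002, "az": 0.003, "claw": 1},
    {"x": 0.115, "y": -0.1, "z": -0.372, "ax": 0, "ay": 0.002, "az": 0.003, "claw": 1},
    {"x": 0.115, "y": -0.1, "z": -0.372, "ax": 0, "ay": 0.002, "az": 0.003, "claw": 1},
    {"x": 0.115, "y": -0.1, "z": -0.372, "ax": 0, "ay": 0.002, "az": 0.003, "claw": 1},
  ],
)

```text
time_s: 28.02
tcp_pos: [606.0, 148.5, 82.9]
tool_rot: [0.144, 0.978, 0.005, 0.152]
contact_force: [-0.3, 0.5, 0.4]
gripper_width: 1.001
grasp_force: 0.0
```

```bash
python3 - <<'E'
from h import *
for _ in range(2): get_image("wrist")
k=dict(t=18,roll=-16.5,gx=-30)
print(np.round(sense()["qpos"],2),sense()["tcp_pos"]);delta(tcp(1,0,**k),tilt(18,-16.5))
E
```

```text
[-0.39  0.44 -0.24  1.99  0.76  0.79 -2.73] [606.42182476 149.24744377  83.61907442]
shift [-0.0015 -0.0069 -0.004 ] turn [-0.0008  0.0003 -0.0005]
```

Close, then lift.

>>> play_rows(
  deltas=[
    {"x": 0, "y": -0.005, "z": 0, "ax": 0, "ay": 0, "az": 0, "claw": 0.7},
    {"x": 0, "y": -0.005, "z": 0, "ax": 0, "ay": 0, "az": 0, "claw": 0.66},
    {"x": 0, "y": -0.005, "z": 0, "ax": 0, "ay": 0, "az": 0, "claw": 0.5},
    {"x": 0, "y": -0.005, "z": 0, "ax": 0, "ay": 0, "az": 0, "claw": 0.3},
    {"x": 0, "y": -0.005, "z": 0, "ax": 0, "ay": 0, "az": 0, "claw": 0},
    {"x": 0, "y": -0.005, "z": 0, "ax": 0, "ay": 0, "az": 0, "claw": 0},
    {"x": 0, "y": -0.005, "z": 0, "ax": 0, "ay": 0, "az": 0, "claw": 0},
  ],
)

```text
time_s: 28.7
tcp_pos: [606.3, 148.5, 83.0]
tool_rot: [0.144, 0.978, 0.006, 0.152]
contact_force: [0.1, 0.1, 0.7]
gripper_width: 0.638
grasp_force: 29.8
```

>>> play_rows(
  deltas=[
    {"x": 0, "y": 0.005, "z": 0.017, "ax": 0, "ay": 0, "az": 0, "claw": 0},
    {"x": 0, "y": 0.01, "z": 0.034, "ax": 0, "ay": 0, "az": 0, "claw": 0},
    {"x": 0, "y": 0.015, "z": 0.051, "ax": 0, "ay": 0, "az": 0, "claw": 0},
    {"x": 0, "y": 0.02, "z": 0.068, "ax": 0, "ay": 0, "az": 0, "claw": 0},
    {"x": 0, "y": 0.02, "z": 0.068, "ax": 0, "ay": 0, "az": 0, "claw": 0},
    {"x": 0, "y": 0.02, "z": 0.068, "ax": 0, "ay": 0, "az": 0, "claw": 0},
  ],
)

```text
time_s: 29.2
tcp_pos: [606.4, 152.7, 96.9]
tool_rot: [0.144, 0.978, 0.006, 0.153]
contact_force: [0.6, -0.1, -2.7]
gripper_width: 0.641
grasp_force: 29.8
```

```bash
python3 - <<'E'
from h import *
s=sense();print(s["tcp_pos"],s["contact_force"],s["wrist_torque"],np.round(s["qpos"],2),s["gripper_width"])
angle(1)
E
```

```text
[606.39786649 152.68773164  96.86195765] [ 0.57243057 -0.14681505 -2.69519783] [ 0.44393718  0.5122091  -0.00103436] [-0.39  0.42 -0.24  1.98  0.74  0.81 -2.7 ] 0.6411806586496296
scene 1 220 rect [156.8 108.3] [59.8 61.3] ang -9.3 from centre dir -13.8
```

>>> play_rows(
  deltas=[
    {"x": -0.02, "y": 0.001, "z": 0, "ax": 0, "ay": 0, "az": 0, "claw": 0},
    {"x": -0.05, "y": 0.002, "z": 0, "ax": 0, "ay": 0, "az": 0, "claw": 0},
    {"x": -0.08, "y": 0.003, "z": 0, "ax": 0, "ay": 0, "az": 0, "claw": 0},
    {"x": -0.11, "y": 0.004, "z": 0, "ax": 0, "ay": 0, "az": 0, "claw": 0},
    {"x": -0.14, "y": 0.005, "z": 0, "ax": 0, "ay": 0, "az": 0, "claw": 0},
    {"x": -0.18, "y": 0.006, "z": 0, "ax": 0, "ay": 0, "az": 0, "claw": 0},
    {"x": -0.18, "y": 0.006, "z": 0, "ax": 0, "ay": 0, "az": 0, "claw": 0},
  ],
)

```text
time_s: 29.83
tcp_pos: [568.8, 154.1, 96.6]
tool_rot: [0.144, 0.978, 0.006, 0.152]
contact_force: [1.2, -0.1, -2.4]
gripper_width: 0.642
grasp_force: 29.8
```

```bash
python3 - <<'E'
from h import *
from kin2 import *
s=sense();q=s["qpos"];print(s["tcp_pos"],s["contact_force"],np.round(q,2),s["gripper_width"])
for yaw in(15,20,25,30):
    a=q
    for up in(80,2):
      p,Rt=place(38,56,yaw=yaw,up=up);a,e,o=ik(p,Rt,a);print(yaw,up,np.round(p),np.round(a,2),round(e,1),round(o,1))
p,Rt=place(38,56,yaw=22,up=80);delta(p,Rt)
E
```

```text
[568.78724646 154.13275487  96.61588127] [ 1.24801287 -0.12522511 -2.3736789 ] [-0.52  0.37 -0.13  2.05  0.69  0.77 -2.72] 0.6420856949514084
15 80 [470. 108.  98.] [-0.16  0.13 -0.25  2.35  0.24  0.37 -1.96] 0.0 0.0
15 2 [470. 108.  20.] [-0.3   0.3  -0.11  2.4   0.58  0.16 -2.31] 0.1 0.0
20 80 [470. 107.  98.] [-0.08  0.13 -0.3   2.35  0.17  0.36 -1.78] 0.0 0.0
20 2 [470. 107.  20.] [-0.18  0.3  -0.22  2.4   0.55  0.16 -2.17] 0.1 0.0
25 80 [470. 107.  98.] [ 0.01  0.14 -0.37  2.34  0.1   0.36 -1.61] 0.0 0.0
25 2 [470. 107.  20.] [-0.08  0.31 -0.3   2.39  0.47  0.16 -1.97] 0.1 0.0
30 80 [470. 107.  98.] [ 0.11  0.15 -0.45  2.33  0.04  0.37 -1.44] 0.0 0.0
30 2 [470. 107.  20.] [-0.02  0.31 -0.33  2.38  0.31  0.16 -1.71] 0.1 0.0
shift [-0.4932 -0.2338  0.0066] turn [0.182  0.0288 0.241 ]
```

>>> play_rows(
  deltas=[
    {"x": -0.05, "y": -0.02, "z": 0.01, "ax": 0.02, "ay": 0.002, "az": 0.02, "claw": 0},
    {"x": -0.12, "y": -0.05, "z": 0.01, "ax": 0.05, "ay": 0.006, "az": 0.05, "claw": 0},
    {"x": -0.2, "y": -0.09, "z": 0.01, "ax": 0.09, "ay": 0.01, "az": 0.08, "claw": 0},
    {"x": -0.29, "y": -0.13, "z": 0.01, "ax": 0.13, "ay": 0.014, "az": 0.12, "claw": 0},
    {"x": -0.38, "y": -0.18, "z": 0.01, "ax": 0.17, "ay": 0.018, "az": 0.15, "claw": 0},
    {"x": -0.46, "y": -0.22, "z": 0.01, "ax": 0.183, "ay": 0.02, "az": 0.166, "claw": 0},
    {"x": -0.493, "y": -0.232, "z": 0.007, "ax": 0.183, "ay": 0.02, "az": 0.166, "claw": 0},
    {"x": -0.493, "y": -0.232, "z": 0.007, "ax": 0.183, "ay": 0.02, "az": 0.166, "claw": 0},
  ],
)

```text
time_s: 30.5
tcp_pos: [470.5, 105.0, 98.0]
tool_rot: [-0.017, 0.982, 0.111, 0.154]
contact_force: [0.5, -0.0, -2.2]
gripper_width: 0.643
grasp_force: 29.8
```

```bash
python3 - <<'E'
from h import *
for _ in range(2): get_image("scene")
s=sense();print(s["tcp_pos"],s["contact_force"],np.round(s["qpos"],2),s["gripper_width"])
p,Rt=place(38,56,yaw=15,up=3);delta(p,Rt)
E
```

```text
[472.44772653 107.61106752  98.46579409] [ 1.18798912  0.50693473 -2.82900512] [-0.11  0.13 -0.3   2.35  0.25  0.37 -1.97] 0.6426477543110465
shift [-1.170e-02 -3.000e-04 -3.877e-01] turn [-0.0001 -0.0015 -0.0011]
```

>>> play_rows(
  deltas=[
    {"x": -0.006, "y": 0, "z": -0.06, "ax": 0, "ay": 0, "az": 0, "claw": 0},
    {"x": -0.01, "y": 0, "z": -0.13, "ax": 0, "ay": 0, "az": 0, "claw": 0},
    {"x": -0.01, "y": 0, "z": -0.2, "ax": 0, "ay": 0, "az": 0, "claw": 0},
    {"x": -0.01, "y": 0, "z": -0.27, "ax": 0, "ay": 0, "az": 0, "claw": 0},
    {"x": -0.01, "y": 0, "z": -0.33, "ax": 0, "ay": 0, "az": 0, "claw": 0},
    {"x": -0.01, "y": 0, "z": -0.37, "ax": 0, "ay": 0, "az": 0, "claw": 0},
    {"x": -0.01, "y": 0, "z": -0.387, "ax": 0, "ay": 0, "az": 0, "claw": 0},
    {"x": -0.01, "y": 0, "z": -0.387, "ax": 0, "ay": 0, "az": 0, "claw": 0},
  ],
)

```text
time_s: 31.27
tcp_pos: [470.1, 109.1, 19.7]
tool_rot: [-0.018, 0.981, 0.114, 0.153]
contact_force: [0.4, 0.7, -1.9]
gripper_width: 0.643
grasp_force: 29.8
```

>>> play_rows(
  deltas=[
    {"x": 0, "y": 0, "z": -0.004, "ax": 0, "ay": 0, "az": 0, "claw": 0},
    {"x": 0, "y": 0, "z": -0.008, "ax": 0, "ay": 0, "az": 0, "claw": 0},
    {"x": 0, "y": 0, "z": -0.012, "ax": 0, "ay": 0, "az": 0, "claw": 0},
    {"x": 0, "y": 0, "z": -0.012, "ax": 0, "ay": 0, "az": 0, "claw": 0},
    {"x": 0, "y": 0, "z": -0.012, "ax": 0, "ay": 0, "az": 0, "claw": 0},
    {"x": 0, "y": 0, "z": -0.012, "ax": 0, "ay": 0, "az": 0, "claw": 0},
  ],
)

```text
time_s: 31.77
tcp_pos: [470.4, 107.9, 18.8]
tool_rot: [-0.019, 0.981, 0.113, 0.155]
contact_force: [0.1, 3.5, 4.1]
gripper_width: 0.639
grasp_force: 29.9
```

>>> play_rows(
  deltas=[
    {"x": 0, "y": 0, "z": -0.002, "ax": 0, "ay": 0, "az": 0, "claw": 0.66},
    {"x": 0, "y": 0, "z": 0, "ax": 0, "ay": 0, "az": 0, "claw": 0.72},
    {"x": 0, "y": 0, "z": 0, "ax": 0, "ay": 0, "az": 0, "claw": 0.8},
    {"x": 0, "y": 0, "z": 0, "ax": 0, "ay": 0, "az": 0, "claw": 0.8},
    {"x": 0, "y": 0, "z": 0, "ax": 0, "ay": 0, "az": 0, "claw": 0.8},
  ],
)

```text
time_s: 32.18
tcp_pos: [469.7, 107.1, 18.2]
tool_rot: [-0.018, 0.982, 0.113, 0.154]
contact_force: [0.1, 0.1, -0.4]
gripper_width: 0.798
grasp_force: 0.0
```

>>> play_rows(
  deltas=[
    {"x": 0, "y": 0, "z": 0.06, "ax": 0, "ay": 0, "az": 0, "claw": 0.8},
    {"x": 0, "y": 0, "z": 0.16, "ax": 0, "ay": 0, "az": 0, "claw": 0.8},
    {"x": 0, "y": 0, "z": 0.3, "ax": 0, "ay": 0, "az": 0, "claw": 0.8},
    {"x": 0, "y": 0, "z": 0.45, "ax": 0, "ay": 0, "az": 0, "claw": 0.8},
    {"x": 0.0, "y": 0, "z": 0.6, "ax": 0, "ay": 0, "az": 0, "claw": 0.8},
    {"x": 0.0, "y": 0.0, "z": 0.75, "ax": 0, "ay": 0, "az": 0, "claw": 0.8},
    {"x": 0.05, "y": 0, "z": 0.9, "ax": 0, "ay": 0, "az": 0, "claw": 0.8},
    {"x": 0.05, "y": 0, "z": 0.9, "ax": 0, "ay": 0, "az": 0, "claw": 0.8},
  ],
)

```text
time_s: 32.85
tcp_pos: [483.2, 107.9, 204.0]
tool_rot: [-0.018, 0.981, 0.112, 0.158]
contact_force: [0.5, -0.6, 1.3]
gripper_width: 0.799
grasp_force: 0.0
```

```bash
python3 - <<'E'
from h import *
for _ in range(3): get_image("scene")
im,W=wcloud("scene");cv2.imwrite("pics/s6.png",cv2.resize(im[150:350,160:420],(780,600)))
for i in(3,4): angle(i)
print(sense()["tcp_pos"],sense()["time_s"],sense()["contact_force"])
E
```

```text
scene 3 178 rect [-92.   95.6] [60.  62.7] ang -2.4 from centre dir 0.5
scene 4 159 rect [-221.7   96.3] [59.3 63.4] ang -3.8 from centre dir 0.9
[478.86050851 107.21344965 196.90557837] 33.15 [ 0.41117518 -0.37791645  0.13110554]
```

View pics/s6.png

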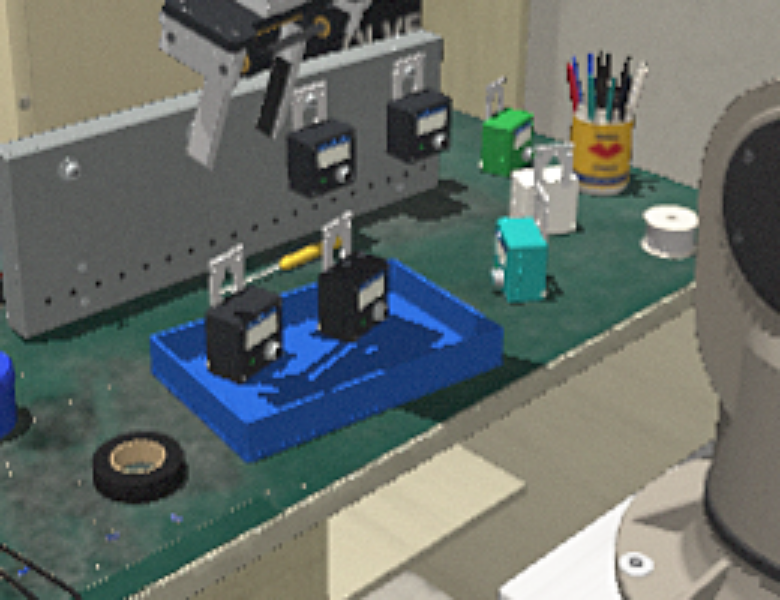

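Modules 1 (245,335) and 2 (352,297) stand in the tray. Modules 3 (322,155) and 4 (420,125) hang straight, and the gripper is clear.

```bash
python3 -c "
from cell import *
print(sign_off())"
```

```text
the job is handed in; nothing more can be done
None
```

I swung all four modules: 1 and 2 stayed crooked and now stand in the blue tray, 3 and 4 hang straight on their screws, and the job is handed in at about 33 s. The hand-in gave no verdict, and the swing angle of modules 2 and 4 was not clearly measured because the gripper hid them.

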